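# Put the condiments away and latch the vented hatch

### The arm

A 6-joint arm with a two-finger parallel gripper is mounted at the origin on a cart in front of the work surface, level with it; the furniture and walls round the work are solid. World frame = base frame: x ahead of the robot, y to its left, z up, the work surface at z = 0. Lengths are in m, angles in degrees, forces in N, time in s.
With the tool pointing down it reaches from about 0.35 to 0.775 m from the base axis. Payload 7.3 kg.
Tool frame: the origin (TCP) lies midway between the tips of the shut fingers; the grasp point (between the pads) lies 19 mm behind it; z points along the fingers, y is the line along which they close (so a half turn about z gives the same grasp; the last joint's range is limited). The gripper opens to 92 mm and grips with 3 to 60 N. Pads are 19 mm wide; open, the fingers measure 130 mm over their backs; the gripper's body (75 mm by 190 mm) begins 47 mm behind the grasp point.
Start: joints at [-72.823, 19.595, 87.324, -0, 73.075, -8.365], TCP at [0.226, -0.474, 0.227] pointing down, gripper open.
Joint ranges: [-145.02, 145.02], [-44.19, 115.74], [2.07, 154.8], [-57.11, 237.11], [16.16, 152.29], [-177.93, 177.93]. Speed limits (degrees/s): [147.25, 147.25, 180, 180, 180, 180].

### API

Orientations are given as a 3x3 rotation matrix whose columns are the frame's x, y, z axes.
In Python, from rig import monitor, camera, camera_info, workorder gives the robot as it stands.
- The arm moves only by the tool servo_tool, never from a script. Its argument "rows" is a list of rows, each a list of 2 entries, a list of its own where there are three numbers: the shift along the tool's x, y, z in m, then the turn, a rotation vector about the tool's x, y, z in degrees. In form: [[[x, y, z], [ax, ay, az]], ...]. A call has exactly 5 rows; each row shifts and turns the commanded pose from where the row before left it, along the tool's axes as they then stand; what a row does not reach is not made up. A row lasts 1/12 s, in which the tool goes at most 41.7 mm and 7.16 degrees, less where a joint would pass 70% of its speed; a pose out of reach is approached as far as the arm can. A call with a gripper value outside its range is refused whole. "jaw" is the opening, from 0 (shut) to 1 (fully open), set as the call begins (left out, the last holds). The fingers move at their own pace and stop on an object; the grip force is fixed at half the most. Time passes only in rows, so rows that do not move let the fingers close, or fill a call up. It gives the time, the measured TCP pose, the force, the opening and the grip force at its end, in the units of the state.
- monitor.sense(): the state, without advancing time (a new reading comes with each control period).
- camera(name): name is "scene" or "top" or "wrist"; returns (picture, depth): 420x560x3 uint8, red, green, blue; 420x560 float32, m along the optical axis (not along the pixel's ray), 0 where there is no reading.
- camera_info(name): a dict with "intrinsics" (3x3 intrinsics, pixels), "T" (4x4, takes a point from camera to world coordinates). Camera axes: x right, y down, z forward; pixel columns grow to the right and rows downward; lengths in m; the calibration is good to about 2 mm. The wrist camera is an equidistant fisheye: a pixel r from the principal point sees the ray r / f radians off the axis. A picture is of the moment at which its call begins: read the wrist's pose just before it. camera_info takes no time and is no camera call; for the wrist camera it gives the pose at the moment of the call.
- workorder.job_done(): hands the job in; it is judged then, once.
The state is a dict: "t": time; "joint_positions": joint angles; "qvel": joint speeds; "effort": joint torques, N m; "tcp_pos": TCP position; "eef_rot": TCP orientation; "wrist_force": force on the tool from outside, world axes, zero at the start; "moment": the same for the moment, N m; "grip_width": finger opening in m; "grip_force": force on a finger pad.
Only numpy, scipy, OpenCV 4.12 (cv2) and the standard library are available. Lean on these libraries where they do the work, as an engineer would, in place of code of your own. Each camera call takes 0.05 s, during which the arm holds its last target. There are 200 camera calls.

### The job

Close up the coffee corner: stand the low metal sweetener tin, and whichever of the honey jar and the two glass shakers are out on the worktop, upright inside the bamboo keeper. Squeeze the two buttons of its catch together to free the hatch and slide it fully open, and once everything is in, push the hatch shut until the catch clicks home on both sides. Leave the vent on the hatch half open, its grip on the middle mark, and leave the other things where they stand.

Things in the scene. Friction and masses are not known exactly. Their poses are not given: they have to be found in the camera images.
- keeper: fixed bamboo counter-top case on rubber feet, 236 (its x) x 455 (its y) mm, rim at z 113, guide rails on both long edges to z 127. Origin on the worktop under its middle; x away from the robot, y left at yaw 0 (yaw within 0.1 rad). Top open over x -108..108, y -195..+10; then a fixed deck (z 113) to the left end, closed below. A flat hatch slides along y over both
- keeper_well (a point): centre of the well under the opening, on its floor (keeper frame 0, -95.5, 17 mm); axes as the keeper's. The well is walled to the rim all round (x -108..108, y -195..+10) and parted into four compartments by a cross of wooden dividers, 6 mm thick and 40 mm high above the floor, along keeper x = 0 and y = -105
- strike (a point): midway between the two upright steel strike pins (8 mm thick, at keeper x +-19.5 mm, tops at z 148) on the keeper's thick right end (y -228..-195), half-way up them
- hatch (a joint): how far the hatch has slid, m: 0 shut at the right end, 0.200 fully open (towards keeper +y, over the deck). Friction about 1.5 N, stays where left. Hatch 223 x 212 x 8 mm, top face at keeper z 122; shut it covers y -196..+16. Fully open it leaves y -195..+4 clear but for the catch's prongs (x within 20 mm of the middle, z 130..140), which jut out 31 mm beyond it
- catch_block (a point): point in the black catch block on the hatch near its right end, 13 mm above the hatch's top face, moving with it. Block 36 (keeper x) x 44 (y), to z 151, with a 46 mm square cap plate. Grey sprung buttons, 26 mm long and 24 high, on its near and far side, 56 mm over both: press both at once and the hatch is free; else it moves 1 or 2 mm at most. Its left and right faces serve to push on
- prongs (a point): tip of the catch's two barbed prongs, which point right from the catch block and move with the hatch. In the last 18 mm before shut they ride over the strike pins by themselves (about 5 N of push, no button pressed) and click out behind them
- button_near (a joint): travel of the button on the near (keeper -x) side, m: 0 sprung out, 0.006 fully pressed. Spring: 1.4 N at first, 4 N fully pressed; free from about 0.0045
- button_far (a joint): the same for the button on the far (keeper +x) side
- vent (a joint): position of the vent's slider on the hatch, m: 0 shut (nearest the robot), 0.030 half open (grip on the middle, longer mark), 0.060 wide open; moves along the keeper's x, about 1.5 N of friction, stays where it is left
- vent_grip (a point): centre of the vent slider's upright black grip, 12 (keeper x) x 36 (keeper y) x 24 mm high; it stands on a thin steel shutter plate (64 x 40 mm, top face 11 mm below this point) on the hatch and moves with hatch and slider
- honey_jar_mid (a point): round honey jar with a green lid, 59 mm across, 85 mm high; may be absent (then None). Loose. This point is at its centre, half-way up; z along its axis, up. Lid 56 across over its top 11 mm.
- shaker_0_mid (a point): glass shaker with a rounded, pierced, light grey top, 44 mm across, 90 mm high; may be absent (then None). Loose. This point is at its centre, half-way up; z along its axis, up. Body 44 across up to 70 mm, then narrowing to a 34 mm top.
- shaker_1_mid (a point): second glass shaker, like the first, 44 mm across, 90 mm high; may be absent (then None). Loose. This point is at its centre, half-way up; z along its axis, up. Body 44 across up to 70 mm, then narrowing to a 34 mm top.
- sweet_tin_mid (a point): low round plain metal sweetener tin with a flat lid, 52 mm across, 40 mm high, always there. Loose. This point is at its centre, half-way up; z along its axis, up. Straight sides.
- creamer_0_mid (a point): creamer tub, 72 mm across, 71 mm high: a bystander, to be left where it stands; this point is at its centre, half-way up
- capsule_0_mid (a point): coffee capsule standing on its rim, 37 mm across, 22 mm high: a bystander, to be left where it stands; this point is at its centre, half-way up
- capsule_1_mid (a point): a second coffee capsule like it: a bystander, to be left where it stands; this point is at its centre, half-way up
- espresso_cup_mid (a point): small striped cup with an ear, 63 x 90 mm, 49 mm high: a bystander, to be left where it stands; this point is at its centre, half-way up
Not all that is in view belongs to the job. Leave any red look-alike of the part that bears shaker_0_mid alone.

How it is judged (in metres and radians):
On the way, in this order (a step that is already met when the one before it is completed fails the run):
1. the hatch is freed and slid fully open (value of joint hatch above 0.185 m), for 0.2 s.
2. all the named things that are out stand inside the keeper (x of honey_jar_mid in the frame of keeper between -0.108 and 0.108 m and y of honey_jar_mid in the frame of keeper between -0.195 and 0.01 m and z of honey_jar_mid in the frame of keeper between 0.0495 and 0.0695 m and angle between each of honey_jar_mid, shaker_0_mid, shaker_1_mid, sweet_tin_mid's own z axis and vertical below 0.2 rad and x of shaker_0_mid in the frame of keeper between -0.108 and 0.108 m and y of shaker_0_mid in the frame of keeper between -0.195 and 0.01 m and z of shaker_0_mid in the frame of keeper between 0.052 and 0.072 m and x of shaker_1_mid in the frame of keeper between -0.108 and 0.108 m and y of shaker_1_mid in the frame of keeper between -0.195 and 0.01 m and z of shaker_1_mid in the frame of keeper between 0.052 and 0.072 m and x of sweet_tin_mid in the frame of keeper between -0.108 and 0.108 m and y of sweet_tin_mid in the frame of keeper between -0.195 and 0.01 m and z of sweet_tin_mid in the frame of keeper between 0.027 and 0.047 m), for 0.2 s.
3. the hatch is pushed shut and its catch has clicked home (value of joint hatch below 0.004 m and value of joint each of button_near, button_far below 0.002 m), for 0.2 s.
At the end, for the whole second after the job is handed in: every one of the four that was out stands upright (within 0.2 rad) on the keeper's inner floor (within 10 mm of standing height); the hatch is within 4 mm of shut with both buttons sprung out (under 2 mm pressed); the vent slider is within 5 mm of its middle mark (all of step 2 and all of step 3 and value of joint vent between 0.025 and 0.035 m); the robot touches nothing.
It fails at once if the creamer tub, the small cup or a coffee capsule is shoved more than 40 mm or knocked over (distance of any of creamer_0_mid, espresso_cup_mid, capsule_0_mid, capsule_1_mid from where it was at the start of the episode above 0.04 m or angle between any of creamer_0_mid, espresso_cup_mid, capsule_0_mid, capsule_1_mid's own z axis and vertical above 0.5 rad).
Of honey_jar, shaker_0, shaker_1 only 2 to 3 are there at a start; the rules pass over those that are not, and their reading is None.
At some moment in a run one of sweet_tin may be knocked a few centimetres aside while the robot is not near it.
It also fails if it takes over 208 s, if anything falls off the work surface, if the arm or the gripper's body presses on something with over 40 N, if the wrist force passes 120 N, or if a joint passes its speed limit or range.

## Working session

There is one attempt and no reset: what is moved stays moved. The work goes in short steps, Python scripts to look and compute and a tool call to move; the robot and the scene stay as the last step left them, time stands still between calls to the robot, and variables do not carry over. Pictures are saved under pics/ and viewed, at most 14 in all, crops included, and the job is handed in when it is done.

Besides the shell and the picture viewer there is one more tool, called after "Call:" as name(argument=value, ...) on one line, values as JSON. servo_tool: Moves the arm, as the interface text tells. Its arguments: {"type":"object","properties":{"rows":{"type":"array","items":{"type":"array"}},"jaw":{"type":"number"}},"required":["rows"]}

```bash
ls; mkdir -p pics; cat > h.py <<'E'
import numpy as np, cv2
from rig import monitor, camera, camera_info, workorder
def cloud(name):
    im,d=camera(name); ci=camera_info(name); K=np.array(ci["intrinsics"]);T=np.array(ci["T"])
    v,u=np.mgrid[:420,:560]
    P=np.stack([(u-K[0,2])/K[0,0]*d,(v-K[1,2])/K[1,1]*d,d],-1)
    W=P@T[:3,:3].T+T[:3,3]; W[d==0]=np.nan
    return im,d,W
def save(im,n): cv2.imwrite('pics/'+n,cv2.cvtColor(im,cv2.COLOR_RGB2BGR))
E
python3 - <<'E'
from h import *
s=monitor.sense(); print(s)
a=[]
for n in ("top","scene"):
    im,d,W=cloud(n); np.savez(n,im=im,d=d,W=W); a.append(im); print(n,camera_info(n))
    save(im,n+'0.png')
E
```

```text
pics
{'t': 0.0, 'joint_positions': array([-7.28224430e+01,  1.96374719e+01,  8.73767210e+01, -2.31854041e-04,
        7.30732945e+01, -8.36540367e+00]), 'qvel': array([ 0.04587503, -0.01373826,  0.06161095, -0.07001594,  0.08155871,
        0.04660246]), 'effort': array([ 2.28540257e-04, -4.31238806e+01, -2.44224054e+01,  7.14641903e-02,
        5.59209217e-02, -1.12423395e-04]), 'tcp_pos': array([ 0.22627251, -0.47329712,  0.22603868]), 'eef_rot': array([[ 9.02261772e-01,  4.31188461e-01, -4.54656772e-04],
       [ 4.31188645e-01, -9.02260620e-01,  1.45768970e-03],
       [ 2.18320076e-04, -1.51126053e-03, -9.99998834e-01]]), 'wrist_force': array([-0.40662288, -0.39531165, -0.08163062]), 'moment': array([ 0.00755115, -0.01597812, -0.00766835]), 'grip_force': 0.0, 'grip_width': 0.09193349028835653}
top {'intrinsics': array([[512.65242005,   0.        , 280.49272431],
       [  0.        , 512.65242005, 215.22662559],
       [  0.        ,   0.        ,   1.        ]]), 'T': array([[-4.24952650e-01, -8.84145238e-01,  1.94171169e-01,
         1.79080011e-01],
       [-9.05215054e-01,  4.15292097e-01, -9.01009452e-02,
         1.47839925e-01],
       [-9.75430399e-04, -2.14055301e-01, -9.76821057e-01,
         1.83067882e+00],
       [ 0.00000000e+00,  0.00000000e+00,  0.00000000e+00,
         1.00000000e+00]])}
scene {'intrinsics': array([[399.32106986,   0.        , 278.21416722],
       [  0.        , 399.32106986, 208.29624801],
       [  0.        ,   0.        ,   1.        ]]), 'T': array([[ 0.9641085 , -0.19308614,  0.18224308,  0.27092575],
       [-0.26532786, -0.67533281,  0.68813278, -0.92110984],
       [-0.00979417, -0.71178883, -0.70232524,  1.04557665],
       [ 0.        ,  0.        ,  0.        ,  1.        ]])}
```

View pics/top0.png

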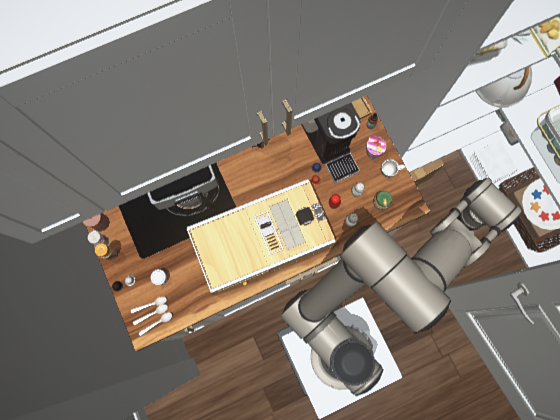

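View pics/scene0.png

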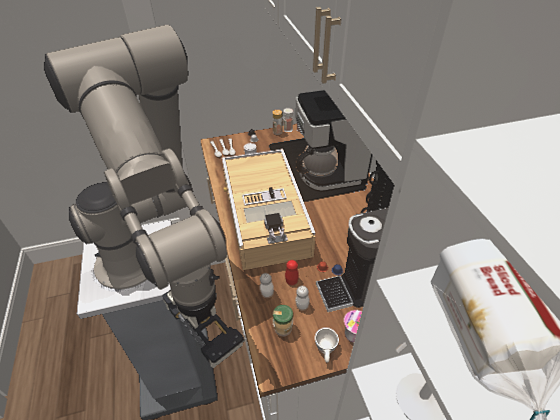

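The top view shows the keeper at (262,235), with the catch at (305,216) and the vent at (265,228). The shakers are at (352,218) and (358,188), the honey jar at (383,200) and the red decoy at (335,200). The round thing at (158,277) may be the tin, so I'm zooming in and measuring.

```bash
python3 - <<'E'
from h import *
z=np.load('top.npz'); im=z['im'];W=z['W']
a=cv2.resize(im[195:360,75:195],None,fx=3,fy=3,interpolation=cv2.INTER_CUBIC)
b=cv2.resize(im[130:295,185:410],None,fx=2,fy=3,interpolation=cv2.INTER_CUBIC)
b=cv2.resize(im[130:295,290:430],None,fx=3,fy=3,interpolation=cv2.INTER_CUBIC)
save(np.hstack([a,b])[:, :800],'crop0.png')
H=W[...,2]
ok=np.isfinite(H)&(W[...,0]>.1)&(W[...,0]<.95)&(abs(W[...,1])<.9)
m=(ok&(H>.012)&(H<.20)).astype(np.uint8)
n,l,st,c=cv2.connectedComponentsWithStats(m)
for i in range(1,n):
    if st[i,4]>25:
        p=W[l==i]; zt=np.percentile(p[:,2],95); q=p[p[:,2]>zt-.012]
        print(st[i].tolist(),'ztop %.3f'%zt,'topctr',((q.min(0)+q.max(0))/2).round(3)[:2],'ext',(q.max(0)-q.min(0)).round(3)[:2], im[l==i].mean(0).astype(int))
# rails
m=(ok&(H>.12)&(H<.16)).astype(np.uint8)
n,l,st,c=cv2.connectedComponentsWithStats(m)
for i in range(1,n):
    if st[i,4]>15:
        p=W[l==i]; print('hi',st[i].tolist(),p.min(0).round(3),p.max(0).round(3),cv2.minAreaRect(p[:,:2].astype(np.float32)))
E
```

```text
[369, 86, 123, 69, 3265] ztop 0.177 topctr [ 0.665 -0.53 ] ext [0.213 0.019] [182 184 184]
[359, 97, 13, 22, 75] ztop 0.028 topctr [ 0.786 -0.474] ext [0.073 0.056] [158 130  91]
[367, 114, 11, 15, 110] ztop 0.097 topctr [ 0.714 -0.478] ext [0.009 0.015] [76 66 59]
[302, 119, 58, 64, 1261] ztop 0.154 topctr [ 0.709 -0.284] ext [0.14  0.091] [62 58 56]
[367, 135, 19, 24, 341] ztop 0.077 topctr [ 0.619 -0.437] ext [0.079 0.07 ] [208 153 174]
[381, 160, 25, 17, 205] ztop 0.052 topctr [ 0.526 -0.461] ext [0.063 0.082] [183 180 175]
[313, 163, 7, 8, 43] ztop 0.029 topctr [ 0.649 -0.217] ext [0.028 0.022] [52 57 80]
[217, 170, 11, 20, 39] ztop 0.020 topctr [0.754 0.119] ext [0.081 0.014] [50 43 37]
[312, 176, 8, 7, 39] ztop 0.027 topctr [ 0.608 -0.193] ext [0.021 0.024] [148  63  44]
[185, 180, 151, 115, 9672] ztop 0.132 topctr [0.487 0.08 ] ext [0.258 0.458] [222 210 168]
[351, 182, 14, 15, 146] ztop 0.091 topctr [ 0.501 -0.311] ext [0.033 0.032] [167 161 154]
[167, 185, 53, 32, 715] ztop 0.159 topctr [0.663 0.201] ext [0.045 0.037] [61 56 52]
[373, 191, 19, 19, 266] ztop 0.091 topctr [ 0
[... 1275 characters left out ...]
51562)
hi [184, 198, 16, 7, 33] [0.682 0.217 0.12 ] [0.697 0.273 0.159] ((0.6911645531654358, 0.24441418051719666), (0.057529155164957047, 0.012230833061039448), 83.3231430053711)
hi [71, 225, 63, 154, 605] [0.239 0.637 0.12 ] [0.786 0.643 0.16 ] ((0.5124424695968628, 0.6401594281196594), (0.006028575822710991, 0.5462514758110046), 89.97652435302734)
hi [194, 248, 11, 25, 31] [0.452 0.299 0.12 ] [0.539 0.307 0.135] ((0.49544596672058105, 0.3023926615715027), (0.004439221695065498, 0.0871654748916626), 86.72484588623047)
hi [135, 376, 16, 30, 112] [0.143 0.619 0.12 ] [0.236 0.625 0.16 ] ((0.18983761966228485, 0.6217327117919922), (0.005969708785414696, 0.09298379719257355), 89.84119415283203)
```

View pics/crop0.png

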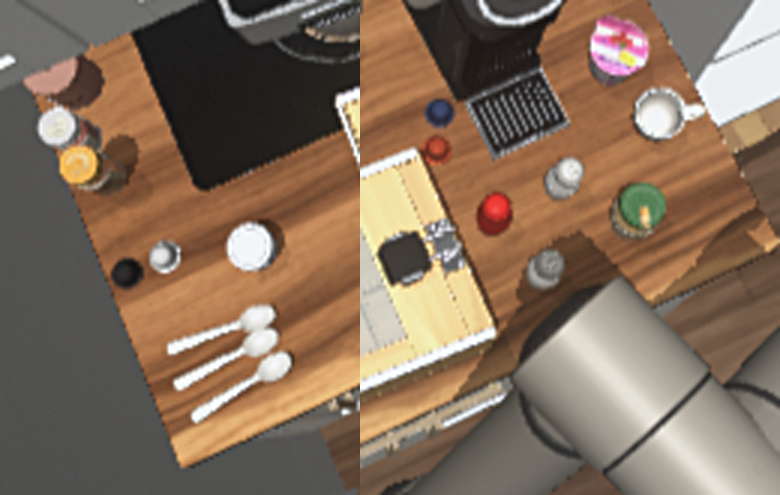

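The left crop shows the white tin at top-view pixel (158,277), world (0.517, 0.463). The right crop shows two grey shakers, the honey jar with its green lid, the red decoy, the cup, the creamer and the capsules. All four targets are out. Next I'll set up a helper and go above the keeper.

```bash
cat >> h.py <<'E'
def to(p,yaw=None,s=None):
    """tool-frame shift to world p, and z-turn (deg) so that tool y points at world heading yaw (mod 180)"""
    s=s or monitor.sense(); R=s['eef_rot']; 
    sh=R.T@(np.array(p)-s['tcp_pos']); t=None
    if yaw is not None:
        cur=np.degrees(np.arctan2(R[1,1],R[0,1])); t=-(((yaw-cur)+90)%180-90)
    print('pos',s['tcp_pos'].round(4),'shift',sh.round(4),'turn',t,'j',s['joint_positions'].round(0),'t',round(s['t'],2),'gw',round(s['grip_width'],4))
def fish(uv,ci):
    K=np.array(ci['intrinsics']);T=np.array(ci['T']); uv=np.atleast_2d(uv).astype(float)
    a=np.stack([(uv[:,0]-K[0,2])/K[0,0],(uv[:,1]-K[1,2])/K[1,1]],1); r=np.linalg.norm(a,axis=1)+1e-12
    d=np.c_[a/r[:,None]*np.sin(r)[:,None],np.cos(r)]
    return T[:3,3],d@T[:3,:3].T
def onplane(uv,z,ci):
    o,d=fish(uv,ci); return o+d*((z-o[2])/d[:,2])[:,None]
def wcloud():
    ci=camera_info('wrist'); im,d=camera('wrist'); v,u=np.mgrid[:420,:560]
    K=np.array(ci['intrinsics']);T=np.array(ci['T'])
    a=np.stack([(u-K[0,2])/K[0,0],(v-K[1,2])/K[1,1]],-1); r=np.linalg.norm(a,axis=-1)+1e-12
    f=(np.tan(np.minimum(r,1.5))/r)*d
    P=np.stack([a[...,0]*f,a[...,1]*f,d],-1); W=P@T[:3,:3].T+T[:3,3]; W[d==0]=np.nan
    return im,d,W,ci
E
python3 - <<'E'
from h import *
ci=camera_info('wrist'); s=monitor.sense(); print(ci['intrinsics'], (s['eef_rot'].T@(ci['T'][:3,3]-s['tcp_pos'])).round(4),(s['eef_rot'].T@ci['T'][:3,:3]).round(3))
z=np.load('top.npz');W=z['W'];im=z['im'];H=W[...,2]
to((.43,-.0,.36),-2.9)
m=(H>.11)&(H<.16)&(abs(W[...,0]-.487)<.16)&(abs(W[...,1]-.08)<.25)
d=im.astype(int).sum(2)<150
n,l,st,c=cv2.connectedComponentsWithStats((m&d).astype(np.uint8))
for i in range(1,n):
    if st[i,4]>5: p=W[l==i]; print(st[i],p.mean(0).round(3),p.min(0).round(3),p.max(0).round(3))
# far/near edges of the keeper: extreme x per y-slice
for y in np.arange(-.12,.29,.05):
    q=W[m&(abs(W[...,1]-y)<.01)&(H>.12)]; print(round(y,2),q[:,0].min().round(4),q[:,0].max().round(4))
E
```

```text
[[325.1922621    0.         277.13020786]
 [  0.         325.1922621  208.89296839]
 [  0.           0.           1.        ]] [ 0.081  -0.0005 -0.1577] [[ 0.    -0.955 -0.298]
 [ 1.     0.    -0.   ]
 [ 0.    -0.298  0.955]]
pos [ 0.2263 -0.4733  0.2261] shift [ 0.3879 -0.3394 -0.1333] turn -61.55819588745368 j [-73.  20.  87.   0.  73.  -8.] t 0.1 gw 0.0919
[208 204   8   7  30] [0.642 0.191 0.137] [0.637 0.179 0.112] [0.646 0.203 0.158]
[297 213   4  11  11] [ 0.481 -0.059  0.138] [ 0.466 -0.06   0.121] [ 0.495 -0.057  0.158]
-0.12 0.3588 0.5958
-0.07 0.3604 0.5965
-0.02 0.3634 0.6005
0.03 0.3664 0.6015
0.08 0.3675 0.604
0.13 0.3703 0.6073
0.18 0.3729 0.6452
0.23 0.3754 0.6115
0.28 0.3785 0.6154
```

Call:
servo_tool(rows=[[[0, 0, -0.02], [0, 0, -6.16]], [[0, 0, -0.02], [0, 0, -6.16]], [[0, 0, -0.02], [0, 0, -6.16]], [[0, 0, -0.02], [0, 0, -6.16]], [[0, 0, -0.02], [0, 0, -6.16]]], jaw=1)

```text
t: 0.52
tcp_pos: [0.2263, -0.4734, 0.3273]
eef_rot: [[0.55, 0.835, -0.0], [0.835, -0.55, 0.001], [0.001, -0.001, -1.0]]
wrist_force: [0.3, 0.0, 0.4]
grip_width: 0.0918
grip_force: 0.0
```

Call:
servo_tool(rows=[[[0, 0, 0], [0, 0, -6.16]], [[0, 0, 0], [0, 0, -6.16]], [[0, 0, 0], [0, 0, -6.16]], [[0, 0, 0], [0, 0, -6.16]], [[0, 0, 0], [0, 0, -6.16]]])

```text
t: 0.93
tcp_pos: [0.2263, -0.4735, 0.3263]
eef_rot: [[0.045, 0.999, -0.0], [0.999, -0.045, 0.001], [0.001, -0.0, -1.0]]
wrist_force: [0.3, 0.5, -0.6]
grip_width: 0.0919
grip_force: 0.0
```

Call:
servo_tool(rows=[[[0.03, 0.017, 0], [0, 0, 0]], [[0.03, 0.017, 0], [0, 0, 0]], [[0.03, 0.017, 0], [0, 0, 0]], [[0.03, 0.017, 0], [0, 0, 0]], [[0.03, 0.017, 0], [0, 0, 0]]])

```text
t: 1.35
tcp_pos: [0.3192, -0.3265, 0.3264]
eef_rot: [[0.05, 0.999, -0.0], [0.999, -0.05, 0.001], [0.001, -0.0, -1.0]]
wrist_force: [0.7, 0.5, -0.6]
grip_width: 0.0918
grip_force: 0.0
```

Call:
servo_tool(rows=[[[0.03, 0.017, 0], [0, 0, 0]], [[0.03, 0.017, 0], [0, 0, 0]], [[0.03, 0.017, 0], [0, 0, 0]], [[0.03, 0.017, 0], [0, 0, 0]], [[0.03, 0.017, 0], [0, 0, 0]]])

```text
t: 1.77
tcp_pos: [0.4116, -0.1809, 0.3265]
eef_rot: [[0.05, 0.999, -0.0], [0.999, -0.05, 0.0], [0.0, -0.0, -1.0]]
wrist_force: [1.0, -0.5, -1.4]
grip_width: 0.0916
grip_force: 0.0
```

Call:
servo_tool(rows=[[[0.03, 0.017, 0], [0, 0, 0]], [[0.03, 0.017, 0], [0, 0, 0]], [[0.03, 0.017, 0], [0, 0, 0]], [[0.03, 0.017, 0], [0, 0, 0]], [[0, 0, 0], [0, 0, 0]]])

```text
t: 2.18
tcp_pos: [0.487, -0.0614, 0.3261]
eef_rot: [[0.045, 0.999, 0.0], [0.999, -0.045, 0.002], [0.002, 0.0, -1.0]]
wrist_force: [-1.3, 0.6, 0.8]
grip_width: 0.0921
grip_force: 0.0
```

```bash
python3 - <<'E'
from h import *
to((.47,-.05,.33),-2.8)
im,d,W,ci=wcloud(); np.savez('w1',im=im,W=W); save(im,'w1.png')
E
```

```text
pos [ 0.487  -0.0614  0.3261] shift [ 0.0106 -0.0175 -0.0039] turn 0.22484330294572885 j [-16.  12.  82.   0.  86. -14.] t 2.18 gw 0.0921
```

View pics/w1.png

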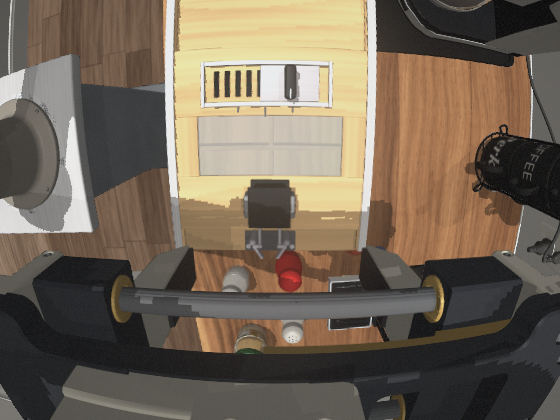

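The wrist view shows the catch cap at (270,200), the vent grip at (291,82) and the vent frame spanning u 203..332. The grip is far of the middle, and the marks sit near row 108. I'll measure in the keeper frame.

```bash
cat >> h.py <<'E'
KY=np.radians(-2.8); KO=np.array([.4858,.080])
def k2w(x,y): return KO+np.array([[np.cos(KY),-np.sin(KY)],[np.sin(KY),np.cos(KY)]])@np.array([x,y])
def w2k(p): 
    p=np.array(p); q=p[...,:2]-KO; c,s=np.cos(KY),np.sin(KY)
    return np.stack([q[...,0]*c+q[...,1]*s,-q[...,0]*s+q[...,1]*c,p[...,2]],-1)
E
python3 - <<'E'
from h import *
z=np.load('w1.npz');W=z['W'];im=z['im'];K=w2k(W)
save(cv2.resize(im[50:125,190:345],None,fx=5,fy=5,interpolation=cv2.INTER_CUBIC),'c1.png')
g=im.astype(int).sum(2)
for nm,(r0,r1,c0,c1) in dict(grip=(60,102,275,305),cap=(170,230,235,300)).items():
    m=np.zeros(g.shape,bool); m[r0:r1,c0:c1]=True; m&=(g<200)
    q=K[m]; top=np.nanpercentile(q[:,2],95); t=q[q[:,2]>top-.006]
    print(nm,'top',top.round(4),'x',np.nanpercentile(t[:,0],[2,98]).round(4),'y',np.nanpercentile(t[:,1],[2,98]).round(4))
# rails: x edges in white mask
for r in (20,120,160,230):
    row=K[r]; ok=(im[r].min(1)>180)&(row[:,2]>.12)&(row[:,2]<.14)
    c=np.where(ok)[0]; print(r,c.min(),c.max(),row[c.min()].round(4),row[c.max()].round(4))
for uv in [(203,84),(332,84),(260,84),(318,84)]: print(uv,K[uv[1],uv[0]].round(4))
c=[K[r,c] for r,c in [(249,185),(249,365)]]; print(c)
pt=K[150,270]; print('hatch top',pt)
E
```

```text
grip top nan x nan y nan
cap top 0.1517 x [-0.0226  0.0199] y [-0.1839 -0.1392]
20 166 375 [-0.1176  0.0509  0.1272] [0.116  0.0499 0.1271]
120 166 374 [-0.1178 -0.0662  0.1265] [ 0.1158 -0.0662  0.1264]
160 168 372 [-0.1177 -0.1123  0.1266] [ 0.1158 -0.112   0.1262]
  return np.nanmean(a, axis, out=out, keepdims=keepdims)
Traceback (most recent call last):
ValueError: zero-size array to reduction operation minimum which has no identity
```

View pics/c1.png

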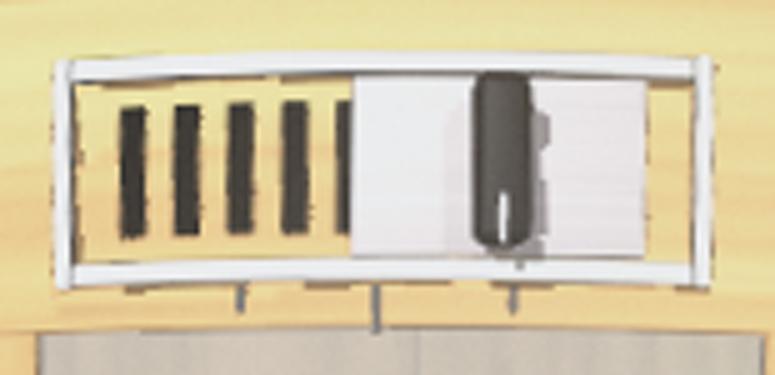

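The crop shows marks at u≈238, 265 (longer, middle) and 293, with the grip at u≈290. Next step: compute the shift.

```bash
sed -i 's/KO=np.array(\[.4858,.080\])/KO=np.array([.4849,.080])/' h.py; python3 - <<'E'
from h import *
ci=camera_info('wrist');z=np.load('w1.npz');K=w2k(z['W'])
for u,v,zz in [(238,110,.122),(265,112,.122),(293,110,.122),(290.5,66,.147),(290.5,99,.147),(285,82,.147),(296.5,82,.147)]:
    print((u,v),w2k(onplane((u,v),zz,ci))[0].round(4), K[int(v),int(u)].round(4))
print(K[150,270],K[84,205],K[84,331])
x=w2k(onplane((265,112),.122,ci))[0]
i=w2k(onplane([(247,200),(295,200),(270,178),(270,223)],.151,ci)).round(4); print(i)
E
```

```text
(238, 110) [-0.0358 -0.0608  0.122 ] [-0.0347 -0.0582  0.1217]
(265, 112) [-0.0061 -0.0634  0.122 ] [-0.0049 -0.0608  0.1215]
(293, 110) [ 0.0246 -0.061   0.122 ] [ 0.0258 -0.0584  0.1234]
(290.5, 66) [ 0.0206 -0.0152  0.147 ] [ 0.0213 -0.0128  0.1479]
(290.5, 99) [ 0.0208 -0.0497  0.147 ] [ 0.0224 -0.0463  0.1248]
(285, 82) [ 0.0151 -0.0321  0.147 ] [ 0.0163 -0.0296  0.148 ]
(296.5, 82) [ 0.0268 -0.0319  0.147 ] [ 0.0275 -0.0294  0.1473]
[ 0.00061636 -0.10359486  0.11961057] [-0.07151271 -0.02762343  0.12218827] [ 0.06661288 -0.02857069  0.12761919]
[[-2.450e-02 -1.558e-01  1.510e-01]
 [ 2.660e-02 -1.556e-01  1.510e-01]
 [ 1.000e-04 -1.318e-01  1.510e-01]
 [-0.000e+00 -1.817e-01  1.510e-01]]
```

```bash
python3 - <<'E'
from h import *
p=k2w(.021,-.030); to((*p,.18),-2.8); to((*p,.131))
p=k2w(-.0055,-.030); to((*p,.131))
E
```

```text
pos [ 0.4858 -0.0636  0.326 ] shift [0.1132 0.0137 0.1461] turn 0.20964775930484336 j [-16.  12.  82.   0.  86. -14.] t 2.23 gw 0.0917
pos [ 0.4858 -0.0636  0.326 ] shift [0.1132 0.0137 0.1951] turn None j [-16.  12.  82.   0.  86. -14.] t 2.23 gw 0.0917
pos [ 0.4858 -0.0636  0.326 ] shift [ 0.1133 -0.0128  0.1951] turn None j [-16.  12.  82.   0.  86. -14.] t 2.23 gw 0.0917
```

Call:
servo_tool(rows=[[[0.028, 0.0034, 0.03], [0, 0, 0.2]], [[0.028, 0.0034, 0.03], [0, 0, 0]], [[0.028, 0.0034, 0.03], [0, 0, 0]], [[0.029, 0.0034, 0.03], [0, 0, 0]], [[0, 0, 0.026], [0, 0, 0]]], jaw=0.6)

```text
t: 2.65
tcp_pos: [0.5039, 0.0488, 0.1789]
eef_rot: [[0.051, 0.999, -0.001], [0.999, -0.051, 0.001], [0.001, -0.001, -1.0]]
wrist_force: [-0.8, -0.4, 0.1]
grip_width: 0.0631
grip_force: 0.0
```

Call:
servo_tool(rows=[[[0, 0, 0.02], [0, 0, 0]], [[0, 0, 0.015], [0, 0, 0]], [[0, 0, 0.009], [0, 0, 0]], [[0, 0, 0.005], [0, 0, 0]], [[0, 0, 0], [0, 0, 0]]])

```text
t: 3.07
tcp_pos: [0.5041, 0.0452, 0.1312]
eef_rot: [[0.054, 0.999, -0.001], [0.999, -0.054, -0.0], [-0.0, -0.001, -1.0]]
wrist_force: [0.3, -0.3, 0.2]
grip_width: 0.0551
grip_force: 0.0
```

Call:
servo_tool(rows=[[[0, 0, 0], [0, 0, 0]], [[0, 0, 0], [0, 0, 0]], [[0, 0, 0], [0, 0, 0]], [[0, 0, 0], [0, 0, 0]], [[0, 0, 0], [0, 0, 0]]], jaw=0)

```text
t: 3.48
tcp_pos: [0.5048, 0.0459, 0.1323]
eef_rot: [[0.053, 0.999, 0.001], [0.999, -0.053, -0.0], [-0.0, 0.001, -1.0]]
wrist_force: [-0.2, -0.5, 0.4]
grip_width: 0.0266
grip_force: 0.0
```

Call:
servo_tool(rows=[[[0, 0, 0], [0, 0, 0]], [[0, 0, 0], [0, 0, 0]], [[0, 0, 0], [0, 0, 0]], [[0, 0, 0], [0, 0, 0]], [[0, 0, 0], [0, 0, 0]]], jaw=0)

```text
t: 3.9
tcp_pos: [0.5046, 0.0459, 0.132]
eef_rot: [[0.053, 0.999, 0.0], [0.999, -0.053, -0.0], [-0.0, 0.0, -1.0]]
wrist_force: [0.1, -0.1, 1.4]
grip_width: 0.0118
grip_force: 30.0
```

```bash
python3 - <<'E'
from h import *
s=monitor.sense(); print(s['wrist_force'],s['grip_force'],w2k(s['tcp_pos']))
to((*k2w(-.0055,-.030),.131))
E
```

```text
[ 0.1419385  -0.05917595  1.37500979] 29.998461306095123 [ 0.02137886 -0.03309732  0.13197039]
pos [0.5046 0.0459 0.132 ] shift [ 0.003  -0.0269  0.001 ] turn None j [-3. 23. 98. -0. 59. -0.] t 3.9 gw 0.0118
```

Call:
servo_tool(rows=[[[0, -0.007, 0], [0, 0, 0]], [[0, -0.007, 0], [0, 0, 0]], [[0, -0.007, 0], [0, 0, 0]], [[0, -0.006, 0], [0, 0, 0]], [[0, 0, 0], [0, 0, 0]]])

```text
t: 4.32
tcp_pos: [0.4758, 0.0474, 0.132]
eef_rot: [[0.053, 0.999, -0.001], [0.999, -0.053, -0.0], [-0.0, -0.001, -1.0]]
wrist_force: [-2.7, -0.6, 2.5]
grip_width: 0.0117
grip_force: 30.0
```

Call:
servo_tool(rows=[[[0, 0, 0], [0, 0, 0]], [[0, 0, 0], [0, 0, 0]], [[0, 0, 0], [0, 0, 0]], [[0, 0, 0], [0, 0, 0]], [[0, 0, 0], [0, 0, 0]]], jaw=0.6)

```text
t: 4.73
tcp_pos: [0.4776, 0.0474, 0.1317]
eef_rot: [[0.053, 0.999, -0.0], [0.999, -0.053, -0.0], [-0.0, -0.0, -1.0]]
wrist_force: [0.7, 0.5, -0.2]
grip_width: 0.0404
grip_force: 0.0
```

Call:
servo_tool(rows=[[[0, 0, -0.02], [0, 0, 0]], [[-0.02, 0.001, -0.03], [0, 0, 0]], [[-0.03, 0.001, -0.03], [0, 0, 0]], [[-0.03, 0.001, -0.03], [0, 0, 0]], [[-0.035, 0.003, 0], [0, 0, 0]]], jaw=1)

```text
t: 5.15
tcp_pos: [0.4797, -0.0678, 0.2464]
eef_rot: [[0.052, 0.999, 0.01], [0.999, -0.052, -0.003], [-0.002, 0.01, -1.0]]
wrist_force: [1.7, -1.7, -0.7]
grip_width: 0.0739
grip_force: 0.0
```

Call:
servo_tool(rows=[[[0, 0, 0], [0, 0, 0]], [[0, 0, 0], [0, 0, 0]], [[0, 0, 0], [0, 0, 0]], [[0, 0, 0], [0, 0, 0]], [[0, 0, 0], [0, 0, 0]]])

```text
t: 5.57
tcp_pos: [0.4772, -0.0656, 0.2402]
eef_rot: [[0.052, 0.999, -0.001], [0.999, -0.052, 0.0], [0.0, -0.001, -1.0]]
wrist_force: [0.2, 0.2, -0.1]
grip_width: 0.0918
grip_force: 0.0
```

```bash
python3 - <<'E'
from h import *
im,d,W,ci=wcloud(); K=w2k(W); np.savez('w2',im=im,W=W)
H=K[...,2]
m=(im.astype(int).sum(2)<250)&(abs(K[...,0])<.07)&(H>.14)&(H<.157)&(K[...,1]>-.2)&(K[...,1]<.02)
n,l,st,c=cv2.connectedComponentsWithStats(m.astype(np.uint8))
for i in range(1,n):
    if st[i,4]>30:
        q=K[l==i]; print(st[i],np.percentile(q,[3,50,97],axis=0).round(4).tolist())
save(cv2.resize(im[20:300,170:380],None,fx=2.1,fy=2.1,interpolation=cv2.INTER_CUBIC),'c2.png')
p=k2w(.0,-.156); to((*p,.20),-2.8); to((*p,.127))
E
```

```text
[261  42  15  46 519] [[-0.0126, -0.0453, 0.1462], [-0.0058, -0.0275, 0.1482], [-0.002, -0.0121, 0.1498]]
[ 245  203   66   55 3042] [[-0.0218, -0.1828, 0.1472], [-0.0001, -0.1595, 0.1506], [0.0217, -0.1392, 0.1518]]
pos [ 0.4773 -0.0657  0.2403] shift [-0.0101  0.0005  0.0403] turn -0.1671129699540188 j [-17.  14.  92.   0.  73. -14.] t 5.62 gw 0.092
pos [ 0.4773 -0.0657  0.2403] shift [-0.0102  0.0006  0.1133] turn None j [-17.  14.  92.   0.  73. -14.] t 5.62 gw 0.092
```

View pics/c2.png

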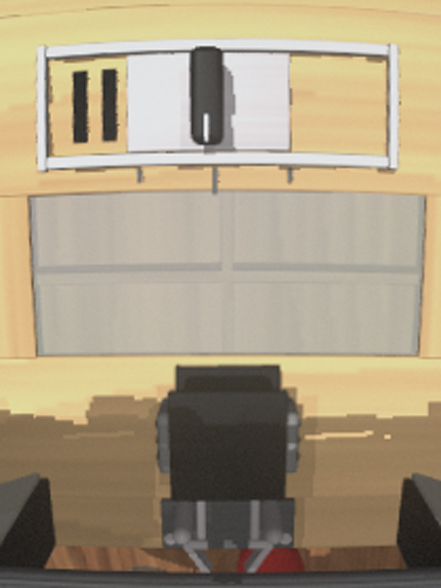

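```bash
python3 - <<'E'
from h import *
z=np.load('w2.npz');K=w2k(z['W'])
for u0,u1,v0,v1 in [(245,251,205,250),(305,313,205,250)]:
    q=K[v0:v1,u0:u1].reshape(-1,3); q=q[(q[:,2]>.126)&(q[:,2]<.147)&(abs(q[:,0])<.03)]; print(len(q),np.percentile(q,[3,50,97],axis=0).round(4).tolist())
v=106
print(K[v,266:278].round(4)[:, :].tolist()[::3])
p=k2w(.0,-.161); to((*p,.127))
E
```

```text
111 [[-0.0277, -0.1735, 0.1308], [-0.0259, -0.1575, 0.1461], [-0.0232, -0.1486, 0.147]]
102 [[0.0235, -0.1736, 0.1305], [0.0262, -0.1579, 0.1461], [0.0279, -0.1487, 0.1469]]
[[-0.0099, -0.0604, 0.1218], [-0.0073, -0.0604, 0.1219], [-0.0048, -0.0605, 0.1221], [-0.0023, -0.0604, 0.121]]
pos [ 0.4773 -0.0657  0.2403] shift [-0.0152  0.0006  0.1133] turn None j [-17.  14.  92.   0.  73. -14.] t 5.62 gw 0.092
```

Call:
servo_tool(rows=[[[-0.015, 0.0005, 0.03], [0, 0, -0.2]], [[0, 0, 0.03], [0, 0, 0]], [[0, 0, 0.025], [0, 0, 0]], [[0, 0, 0.018], [0, 0, 0]], [[0, 0, 0.01], [0, 0, 0]]], jaw=1)

```text
t: 6.03
tcp_pos: [0.4758, -0.0806, 0.1253]
eef_rot: [[0.049, 0.999, -0.004], [0.999, -0.049, 0.001], [0.001, -0.004, -1.0]]
wrist_force: [-0.9, -0.0, -0.2]
grip_width: 0.092
grip_force: 0.0
```

Call:
servo_tool(rows=[[[0, 0, 0], [0, 0, 0]], [[0, 0, 0], [0, 0, 0]], [[0, 0, 0], [0, 0, 0]], [[0, 0, 0], [0, 0, 0]], [[0, 0, 0], [0, 0, 0]]], jaw=0)

```text
t: 6.45
tcp_pos: [0.4777, -0.0817, 0.1287]
eef_rot: [[0.05, 0.999, 0.002], [0.999, -0.05, -0.001], [-0.001, 0.002, -1.0]]
wrist_force: [-0.3, -0.8, 0.1]
grip_width: 0.0634
grip_force: 0.0
```

Call:
servo_tool(rows=[[[0, 0, 0], [0, 0, 0]], [[0, 0, 0], [0, 0, 0]], [[0, 0, 0], [0, 0, 0]], [[0, 0, 0], [0, 0, 0]], [[0, 0, 0], [0, 0, 0]]])

```text
t: 6.87
tcp_pos: [0.4771, -0.0819, 0.1283]
eef_rot: [[0.05, 0.999, 0.0], [0.999, -0.05, -0.0], [-0.0, 0.0, -1.0]]
wrist_force: [-1.7, 0.1, 6.1]
grip_width: 0.041
grip_force: 30.0
```

Call:
servo_tool(rows=[[[0.005, 0, 0], [0, 0, 0]], [[0.01, 0, 0], [0, 0, 0]], [[0.015, 0, 0], [0, 0, 0]], [[0.02, 0, 0], [0, 0, 0]], [[0.02, 0, 0], [0, 0, 0]]])

```text
t: 7.28
tcp_pos: [0.4806, -0.0119, 0.1283]
eef_rot: [[0.051, 0.999, 0.0], [0.999, -0.051, -0.001], [-0.001, 0.0, -1.0]]
wrist_force: [-1.0, -1.9, 5.4]
grip_width: 0.0408
grip_force: 30.0
```

Call:
servo_tool(rows=[[[0.02, 0, 0], [0, 0, 0]], [[0.02, 0, 0], [0, 0, 0]], [[0.02, 0, 0], [0, 0, 0]], [[0.02, 0, 0], [0, 0, 0]], [[0.02, 0, 0], [0, 0, 0]]])

```text
t: 7.7
tcp_pos: [0.4856, 0.0886, 0.1283]
eef_rot: [[0.05, 0.999, 0.0], [0.999, -0.05, -0.001], [-0.001, 0.0, -1.0]]
wrist_force: [-1.3, -2.7, 6.2]
grip_width: 0.0405
grip_force: 30.0
```

Call:
servo_tool(rows=[[[0.015, 0, 0], [0, 0, 0]], [[0.01, 0, 0], [0, 0, 0]], [[0.004, 0, 0], [0, 0, 0]], [[0, 0, 0], [0, 0, 0]], [[0, 0, 0], [0, 0, 0]]])

```text
t: 8.12
tcp_pos: [0.487, 0.1176, 0.1283]
eef_rot: [[0.049, 0.999, 0.0], [0.999, -0.049, 0.0], [0.0, 0.0, -1.0]]
wrist_force: [-2.0, 0.9, 5.5]
grip_width: 0.0407
grip_force: 30.0
```

```bash
python3 - <<'E'
from h import *
s=monitor.sense(); print(s['wrist_force'],s['grip_force'],s['grip_width'],w2k(s['tcp_pos']))
E
```

```text
[-2.01272053  0.86429057  5.45687802] 29.996767044067383 0.0406950034768846 [0.00029022 0.03767625 0.12829308]
```

Call:
servo_tool(rows=[[[0, 0, 0], [0, 0, 0]], [[0, 0, 0], [0, 0, 0]], [[0, 0, 0], [0, 0, 0]], [[0, 0, 0], [0, 0, 0]], [[0, 0, 0], [0, 0, 0]]], jaw=0.85)

```text
t: 8.53
tcp_pos: [0.4869, 0.1168, 0.1275]
eef_rot: [[0.05, 0.999, -0.001], [0.999, -0.05, -0.0], [-0.0, -0.001, -1.0]]
wrist_force: [0.1, -0.7, 0.5]
grip_width: 0.0696
grip_force: 0.0
```

Call:
servo_tool(rows=[[[0, 0, 0], [0, 0, 0]], [[0, 0, -0.02], [0, 0, 0]], [[0, 0, -0.03], [0, 0, 0]], [[0, 0, -0.035], [0, 0, 0]], [[-0.02, 0, -0.035], [0, 0, 0]]])

```text
t: 8.95
tcp_pos: [0.4855, 0.0987, 0.2486]
eef_rot: [[0.048, 0.999, -0.002], [0.999, -0.048, 0.001], [0.001, -0.002, -1.0]]
wrist_force: [1.6, -0.5, -0.1]
grip_width: 0.0782
grip_force: 0.0
```

Call:
servo_tool(rows=[[[-0.03, 0, 0], [0, 0, 0]], [[-0.03, 0, 0], [0, 0, 0]], [[-0.03, 0, 0], [0, 0, 0]], [[-0.03, 0, 0], [0, 0, 0]], [[-0.03, 0, 0], [0, 0, 0]]])

```text
t: 9.37
tcp_pos: [0.4782, -0.0542, 0.2477]
eef_rot: [[0.05, 0.999, -0.0], [0.999, -0.05, -0.0], [-0.0, -0.0, -1.0]]
wrist_force: [0.6, -0.0, 0.1]
grip_width: 0.0782
grip_force: 0.0
```

Call:
servo_tool(rows=[[[-0.03, -0.01, 0], [0, 0, 0]], [[-0.03, -0.01, 0], [0, 0, 0]], [[-0.03, -0.01, 0], [0, 0, 0]], [[-0.03, -0.01, 0], [0, 0, 0]], [[0, 0, 0], [0, 0, 0]]])

```text
t: 9.78
tcp_pos: [0.431, -0.1749, 0.2475]
eef_rot: [[0.054, 0.999, -0.001], [0.999, -0.054, -0.002], [-0.002, -0.001, -1.0]]
wrist_force: [0.4, -0.8, 0.1]
grip_width: 0.0777
grip_force: 0.0
```

Call:
servo_tool(rows=[[[0, 0, 0], [0, 0, 0]], [[0, 0, 0], [0, 0, 0]], [[0, 0, 0], [0, 0, 0]], [[0, 0, 0], [0, 0, 0]], [[0, 0, 0], [0, 0, 0]]], jaw=0.7)

```text
t: 10.2
tcp_pos: [0.433, -0.1697, 0.2478]
eef_rot: [[0.048, 0.999, 0.0], [0.999, -0.048, 0.0], [0.0, 0.0, -1.0]]
wrist_force: [0.4, 0.1, -0.1]
grip_width: 0.0644
grip_force: 0.0
```

```bash
python3 - <<'E'
from h import *
im,d,W,ci=wcloud(); np.savez('w3',im=im,W=W); save(im,'w3.png')
for z in (.06,.079,.09):
  pass
H=W[...,2]; m=(H>.06)&(H<.1)&(W[...,1]<-.17)&(W[...,1]>-.45)&(W[...,0]>.35)&(W[...,0]<.58)
n,l,st,c=cv2.connectedComponentsWithStats(m.astype(np.uint8))
for i in range(1,n):
    if st[i,4]>60:
        q=W[l==i]; t=np.percentile(q[:,2],97); q=q[q[:,2]>t-.012]; print(st[i],t.round(4),(q.min(0)/2+q.max(0)/2).round(4),np.ptp(q,axis=0).round(3),im[l==i].mean(0).astype(int))
K=w2k(W); c=(abs(K[...,0])<.06)&(K[...,2]>.146)&(K[...,2]<.155)&(im.sum(2)<250); print('cap?',np.nanpercentile(K[c],[3,97],axis=0) if c.sum() else None)
to((.412,-.238,.1),-2.8)
E
```

```text
[321 209  33  34 850] 0.0891 [ 0.4972 -0.2151  0.0839] [0.034 0.034 0.014] [136  48  43]
[244 233  32  34 839] 0.0893 [ 0.4093 -0.2396  0.084 ] [0.034 0.032 0.013] [124 119 113]
[324 283  15   9  87] 0.0766 [ 0.4932 -0.2986  0.0708] [0.014 0.007 0.012] [125 121 114]
[ 258  320   43   27 1035] 0.0859 [ 0.4257 -0.3573  0.0805] [0.054 0.032 0.013] [114 124  88]
cap? None
pos [ 0.433  -0.1698  0.2478] shift [-0.0691 -0.0176  0.1478] turn 0.0330242789757591 j [-31.  12.  94.  -0.  74. -28.] t 10.25 gw 0.0643
```

View pics/w3.png

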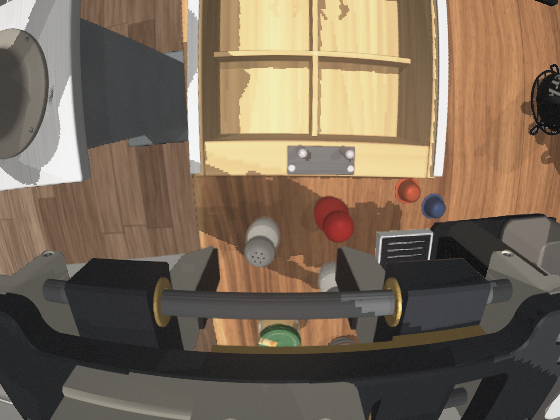

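The view shows the open keeper with four compartments. The near shaker is at (262,245), with its top 0.089 high as expected, and the red decoy stands beside it. Picking the near shaker first.

Call:
servo_tool(rows=[[[-0.025, -0.008, 0], [0, 0, 0]], [[-0.025, -0.008, 0], [0, 0, 0]], [[-0.021, -0.004, 0.01], [0, 0, 0]], [[0, 0, 0.03], [0, 0, 0]], [[0, 0, 0.04], [0, 0, 0]]])

```text
t: 10.67
tcp_pos: [0.4107, -0.2426, 0.1693]
eef_rot: [[0.051, 0.999, 0.006], [0.999, -0.051, -0.005], [-0.005, 0.006, -1.0]]
wrist_force: [0.8, -1.0, -0.9]
grip_width: 0.0641
grip_force: 0.0
```

Call:
servo_tool(rows=[[[0, 0, 0.04], [0, 0, 0]], [[0, 0, 0.04], [0, 0, 0]], [[0, 0, 0.025], [0, 0, 0]], [[0, 0, 0.015], [0, 0, 0]], [[0, 0, 0], [0, 0, 0]]])

```text
t: 11.08
tcp_pos: [0.4076, -0.2388, 0.0447]
eef_rot: [[0.049, 0.999, -0.005], [0.999, -0.049, 0.004], [0.004, -0.005, -1.0]]
wrist_force: [-1.2, 0.5, -0.1]
grip_width: 0.0644
grip_force: 0.0
```

Call:
servo_tool(rows=[[[0, 0, 0], [0, 0, 0]], [[0, 0, 0], [0, 0, 0]], [[0, 0, 0], [0, 0, 0]], [[0, 0, 0], [0, 0, 0]], [[0, 0, 0], [0, 0, 0]]], jaw=0)

```text
t: 11.5
tcp_pos: [0.4098, -0.241, 0.0488]
eef_rot: [[0.05, 0.999, 0.002], [0.999, -0.05, -0.002], [-0.001, 0.002, -1.0]]
wrist_force: [-0.1, -0.3, 0.2]
grip_width: 0.0356
grip_force: 18.9
```

Call:
servo_tool(rows=[[[0, 0, 0], [0, 0, 0]], [[0, 0, 0], [0, 0, 0]], [[0, 0, -0.01], [0, 0, 0]], [[0, 0, -0.02], [0, 0, 0]], [[0, 0, -0.03], [0, 0, 0]]])

```text
t: 11.92
tcp_pos: [0.4075, -0.2393, 0.1065]
eef_rot: [[0.05, 0.999, -0.005], [0.999, -0.05, 0.004], [0.003, -0.005, -1.0]]
wrist_force: [0.1, -0.3, -1.3]
grip_width: 0.0348
grip_force: 29.5
```

Call:
servo_tool(rows=[[[0, 0, -0.04], [0, 0, 0]], [[0, 0, -0.04], [0, 0, 0]], [[0, 0, -0.03], [0, 0, 0]], [[0, 0, -0.02], [0, 0, 0]], [[0, 0, 0], [0, 0, 0]]])

```text
t: 12.33
tcp_pos: [0.4106, -0.2417, 0.2422]
eef_rot: [[0.05, 0.999, 0.006], [0.999, -0.05, -0.005], [-0.005, 0.007, -1.0]]
wrist_force: [0.9, -0.9, -0.5]
grip_width: 0.0349
grip_force: 29.5
```

```bash
python3 - <<'E'
from h import *
s=monitor.sense(); print(s['grip_force'],s['wrist_force'])
to((*k2w(.048,-.151),.068),-2.8)
E
```

```text
29.492914999279947 [ 0.85041842 -0.8728347  -0.48139687]
pos [ 0.4106 -0.2417  0.2422] shift [0.1749 0.1052 0.174 ] turn -0.05433300247547379 j [-40.  13.  93.  -0.  73. -37.] t 12.33 gw 0.0349
```

```bash
python3 - <<'E'
from h import *
im,d,W,ci=wcloud(); save(im[180:420],'w4.png')
im,d,W=cloud('scene'); save(cv2.resize(im[180:360,180:380],None,fx=2,fy=2),'s4.png')
a=cv2.imread('pics/w4.png');b=cv2.imread('pics/s4.png')
cv2.imwrite('pics/m4.png',np.vstack([a,cv2.copyMakeBorder(b,0,0,0,160,cv2.BORDER_CONSTANT)]))
E
```

```text
(no output)
```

View pics/m4.png

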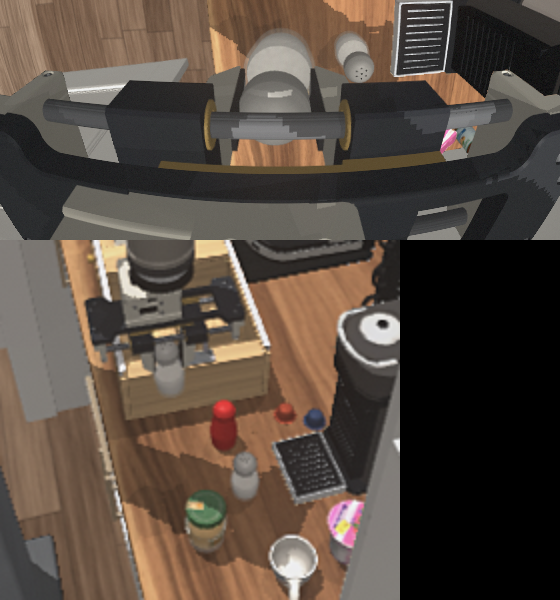

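The shaker hangs upright at scene pixel (265,258), but it is gripped near its top. I'll measure how far it hangs below the tips.

```bash
python3 - <<'E'
from h import *
im,d,W=cloud('scene'); s=monitor.sense(); t=s['tcp_pos']; print(t)
m=(abs(W[...,0]-t[0])<.03)&(abs(W[...,1]-t[1])<.035)&(W[...,2]>.10)&(W[...,2]<.32)
q=W[m]-t
for z in np.arange(-.1,.06,.01):
    a=q[abs(q[:,2]-z)<.005]
    if len(a): print(round(z,3),len(a),a[:,0].min().round(3),a[:,0].max().round(3),a[:,1].min().round(3),np.median(a[:,1]).round(3))
E
```

```text
[ 0.40848159 -0.24002654  0.23660906]
-0.05 2 -0.012 0.001 -0.02 -0.018
-0.04 27 -0.017 0.022 -0.024 -0.021
-0.03 25 -0.018 0.021 -0.024 -0.022
-0.02 41 -0.021 0.023 -0.026 -0.021
-0.01 44 -0.02 0.018 -0.026 -0.02
-0.0 53 -0.024 0.024 -0.024 -0.018
0.01 58 -0.03 0.029 -0.021 -0.014
0.02 65 -0.03 0.029 -0.022 -0.014
0.03 75 -0.029 0.029 -0.021 -0.013
0.04 75 -0.028 0.03 -0.017 -0.009
0.05 6 0.018 0.022 -0.016 -0.015
```

Call:
servo_tool(rows=[[[0.03, 0.018, 0], [0, 0, 0]], [[0.035, 0.022, 0], [0, 0, 0]], [[0.035, 0.022, 0], [0, 0, 0]], [[0.035, 0.022, 0], [0, 0, 0]], [[0.025, 0.015, 0], [0, 0, 0]]])

```text
t: 12.9
tcp_pos: [0.5164, -0.0827, 0.2354]
eef_rot: [[0.049, 0.999, -0.004], [0.999, -0.049, 0.002], [0.002, -0.004, -1.0]]
wrist_force: [0.5, -0.2, -1.1]
grip_width: 0.0349
grip_force: 29.5
```

Call:
servo_tool(rows=[[[0.0135, 0.008, 0.01], [0, 0, 0]], [[0, 0, 0.02], [0, 0, 0]], [[0, 0, 0.025], [0, 0, 0]], [[0, 0, 0.025], [0, 0, 0]], [[0, 0, 0.025], [0, 0, 0]]])

```text
t: 13.32
tcp_pos: [0.5233, -0.0719, 0.1296]
eef_rot: [[0.049, 0.999, -0.004], [0.999, -0.049, 0.001], [0.001, -0.004, -1.0]]
wrist_force: [-0.4, -0.6, -1.2]
grip_width: 0.0349
grip_force: 29.5
```

Call:
servo_tool(rows=[[[0, 0, 0.02], [0, 0, 0]], [[0, 0, 0.015], [0, 0, 0]], [[0, 0, 0.006], [0, 0, 0]], [[0, 0, 0], [0, 0, 0]], [[0, 0, 0], [0, 0, 0]]])

```text
t: 13.73
tcp_pos: [0.5243, -0.0725, 0.0912]
eef_rot: [[0.05, 0.999, -0.002], [0.999, -0.05, 0.0], [0.0, -0.002, -1.0]]
wrist_force: [-0.2, -0.5, -0.9]
grip_width: 0.0349
grip_force: 29.5
```

```bash
python3 - <<'E'
from h import *
s=monitor.sense(); print(s['grip_force'],s['wrist_force'],w2k(s['tcp_pos']))
to((*k2w(.048,-.151),.068),-2.8)
E
```

```text
29.49146210119352 [-0.24111269 -0.48152909 -0.92470765] [ 0.04678589 -0.15039635  0.09120048]
pos [ 0.5243 -0.0725  0.0912] shift [-0.0006  0.0013  0.0232] turn -0.06125141591219574 j [-16.  29.  97.  -0.  55. -13.] t 13.73 gw 0.0349
```

Position is right. Lower the last 23 mm and release, then go up and view the next object.

Call:
servo_tool(rows=[[[0, 0, 0.009], [0, 0, 0]], [[0, 0, 0.008], [0, 0, 0]], [[0, 0, 0.006], [0, 0, 0]], [[0, 0, 0], [0, 0, 0]], [[0, 0, 0], [0, 0, 0]]])

```text
t: 14.15
tcp_pos: [0.5244, -0.0725, 0.0684]
eef_rot: [[0.05, 0.999, -0.001], [0.999, -0.05, 0.0], [0.0, -0.001, -1.0]]
wrist_force: [-0.2, -0.5, -0.9]
grip_width: 0.0354
grip_force: 29.5
```

Call:
servo_tool(rows=[[[0, 0, 0], [0, 0, 0]], [[0, 0, 0], [0, 0, 0]], [[0, 0, 0], [0, 0, 0]], [[0, 0, 0], [0, 0, 0]], [[0, 0, 0], [0, 0, 0]]], jaw=0.65)

```text
t: 14.57
tcp_pos: [0.5248, -0.0727, 0.069]
eef_rot: [[0.05, 0.999, 0.001], [0.999, -0.05, -0.0], [-0.0, 0.001, -1.0]]
wrist_force: [0.3, -1.0, 0.1]
grip_width: 0.0586
grip_force: 0.0
```

Call:
servo_tool(rows=[[[0, 0, -0.01], [0, 0, 0]], [[0, 0, -0.02], [0, 0, 0]], [[0, 0, -0.03], [0, 0, 0]], [[0, 0, -0.035], [0, 0, 0]], [[0, 0, -0.035], [0, 0, 0]]])

```text
t: 14.98
tcp_pos: [0.5242, -0.0724, 0.2008]
eef_rot: [[0.05, 0.999, -0.001], [0.999, -0.05, 0.0], [0.0, -0.001, -1.0]]
wrist_force: [0.8, 0.2, 0.1]
grip_width: 0.0597
grip_force: 0.0
```

Call:
servo_tool(rows=[[[-0.03, 0, -0.03], [0, 0, 0]], [[-0.036, 0, -0.01], [0, 0, 0]], [[-0.036, 0, 0], [0, 0, 0]], [[-0.036, 0, 0], [0, 0, 0]], [[-0.02, 0, 0], [0, 0, 0]]], jaw=0.75)

```text
t: 15.4
tcp_pos: [0.5163, -0.2333, 0.2395]
eef_rot: [[0.052, 0.999, 0.001], [0.999, -0.052, -0.002], [-0.002, 0.001, -1.0]]
wrist_force: [-0.4, -0.3, 0.5]
grip_width: 0.069
grip_force: 0.0
```

Call:
servo_tool(rows=[[[0, 0, 0], [0, 0, 0]], [[0, 0, 0], [0, 0, 0]], [[0, 0, 0], [0, 0, 0]], [[0, 0, 0], [0, 0, 0]], [[0, 0, 0], [0, 0, 0]]])

```text
t: 15.82
tcp_pos: [0.517, -0.2286, 0.2385]
eef_rot: [[0.048, 0.999, 0.0], [0.999, -0.048, 0.0], [0.0, 0.0, -1.0]]
wrist_force: [-0.4, -0.8, -0.1]
grip_width: 0.069
grip_force: 0.0
```

```bash
cat >> h.py <<'E'
def blobs(W,im,x0,x1,y0,y1,lo,hi,dz=.012):
    H=W[...,2]; m=(H>lo)&(H<hi)&(W[...,1]<y1)&(W[...,1]>y0)&(W[...,0]>x0)&(W[...,0]<x1)
    n,l,st,c=cv2.connectedComponentsWithStats(m.astype(np.uint8))
    for i in range(1,n):
        if st[i,4]>60:
            q=W[l==i]; t=np.percentile(q[:,2],97); q=q[q[:,2]>t-dz]; print(st[i],t.round(4),(q.min(0)/2+q.max(0)/2).round(4),np.ptp(q,axis=0).round(3),im[l==i].mean(0).astype(int))
E
python3 - <<'E'
from h import *
im,d,W,ci=wcloud(); save(im,'w5.png')
blobs(W,im,.35,.58,-.45,-.17,.06,.1)
print('keeper'); blobs(w2k(W),im,-.1,.1,-.19,.0,.075,.118)
to((.4985,-.311,.048),-2.8)
E
```

```text
[241 162  34  34 917] 0.0893 [ 0.4979 -0.2144  0.0838] [0.033 0.033 0.013] [161  54  48]
[250 246  32  35 859] 0.0892 [ 0.4995 -0.3104  0.0839] [0.033 0.031 0.013] [138 133 126]
[200 318  29  14 297] 0.0861 [ 0.4327 -0.3864  0.0841] [0.036 0.022 0.005] [111 147 108]
keeper
[ 258   16   38   38 1145] 0.1061 [ 0.0464 -0.1515  0.1009] [0.034 0.033 0.013] [200 195 187]
pos [ 0.517  -0.2287  0.2385] shift [-0.0831 -0.0146  0.1905] turn 0.034381522819231236 j [-32.  23.  80.   0.  77. -29.] t 15.87 gw 0.069
```

Shaker one stands in its compartment, top 0.106 as expected. Second shaker next.

Call:
servo_tool(rows=[[[-0.03, -0.005, 0], [0, 0, 0]], [[-0.03, -0.005, 0], [0, 0, 0]], [[-0.0225, -0.0036, 0.005], [0, 0, 0]], [[0, 0, 0.025], [0, 0, 0]], [[0, 0, 0.04], [0, 0, 0]]])

```text
t: 16.28
tcp_pos: [0.5009, -0.3139, 0.1713]
eef_rot: [[0.051, 0.999, 0.007], [0.999, -0.051, -0.006], [-0.006, 0.008, -1.0]]
wrist_force: [0.6, -1.1, -0.4]
grip_width: 0.0687
grip_force: 0.0
```

Call:
servo_tool(rows=[[[0, 0, 0.04], [0, 0, 0]], [[0, 0, 0.04], [0, 0, 0]], [[0, 0, 0.025], [0, 0, 0]], [[0, 0, 0.015], [0, 0, 0]], [[0, 0, 0], [0, 0, 0]]])

```text
t: 16.7
tcp_pos: [0.4974, -0.3093, 0.0445]
eef_rot: [[0.049, 0.999, -0.006], [0.999, -0.049, 0.005], [0.004, -0.006, -1.0]]
wrist_force: [-0.8, 0.7, 0.7]
grip_width: 0.0692
grip_force: 0.0
```

Call:
servo_tool(rows=[[[0, 0, 0], [0, 0, 0]], [[0, 0, 0], [0, 0, 0]], [[0, 0, 0], [0, 0, 0]], [[0, 0, 0], [0, 0, 0]], [[0, 0, 0], [0, 0, 0]]], jaw=0)

```text
t: 17.12
tcp_pos: [0.4996, -0.3119, 0.0495]
eef_rot: [[0.05, 0.999, 0.002], [0.999, -0.05, -0.001], [-0.001, 0.002, -1.0]]
wrist_force: [-0.2, -0.7, 0.2]
grip_width: 0.0399
grip_force: 0.0
```

Call:
servo_tool(rows=[[[0, 0, 0], [0, 0, 0]], [[0, 0, 0], [0, 0, 0]], [[0, 0, -0.01], [0, 0, 0]], [[0, 0, -0.02], [0, 0, 0]], [[0, 0, -0.03], [0, 0, 0]]])

```text
t: 17.53
tcp_pos: [0.4975, -0.3104, 0.1068]
eef_rot: [[0.05, 0.999, -0.005], [0.999, -0.05, 0.004], [0.004, -0.005, -1.0]]
wrist_force: [0.2, -0.2, -0.8]
grip_width: 0.0349
grip_force: 28.6
```

Call:
servo_tool(rows=[[[0, 0, -0.04], [0, 0, 0]], [[0, 0, -0.04], [0, 0, 0]], [[0, 0, -0.03], [0, 0, 0]], [[0, 0, -0.02], [0, 0, 0]], [[0, 0, 0], [0, 0, 0]]])

```text
t: 17.95
tcp_pos: [0.5005, -0.3127, 0.244]
eef_rot: [[0.05, 0.999, 0.007], [0.999, -0.05, -0.006], [-0.006, 0.008, -1.0]]
wrist_force: [0.2, -0.3, -1.0]
grip_width: 0.0354
grip_force: 28.6
```

Call:
servo_tool(rows=[[[0, 0, 0], [0, 0, 0]], [[0, 0, 0], [0, 0, 0]], [[0, 0, 0], [0, 0, 0]], [[0, 0, 0], [0, 0, 0]], [[0, 0, 0], [0, 0, 0]]])

```text
t: 18.37
tcp_pos: [0.4987, -0.3113, 0.2369]
eef_rot: [[0.05, 0.999, -0.002], [0.999, -0.05, 0.002], [0.001, -0.002, -1.0]]
wrist_force: [-0.4, 0.4, -1.8]
grip_width: 0.0353
grip_force: 28.6
```

```bash
python3 - <<'E'
from h import *
s=monitor.sense(); print(s['grip_force'],s['wrist_force'])
to((*k2w(.048,-.070),.068),-2.8)
E
```

```text
28.595528364712663 [-0.3628374   0.42508018 -1.84147526]
pos [ 0.4987 -0.3113  0.2369] shift [0.3199 0.0151 0.1693] turn -0.05996306083115144 j [-39.  26.  76.  -0.  78. -37.] t 18.37 gw 0.0353
```

Call:
servo_tool(rows=[[[0.03, 0.0015, 0], [0, 0, 0]], [[0.038, 0.002, 0], [0, 0, 0]], [[0.038, 0.002, 0], [0, 0, 0]], [[0.038, 0.002, 0], [0, 0, 0]], [[0.038, 0.002, 0], [0, 0, 0]]])

```text
t: 18.78
tcp_pos: [0.5174, -0.1286, 0.2377]
eef_rot: [[0.05, 0.999, -0.001], [0.999, -0.05, 0.0], [0.0, -0.001, -1.0]]
wrist_force: [1.1, -0.2, -0.2]
grip_width: 0.0351
grip_force: 28.6
```

Call:
servo_tool(rows=[[[0.038, 0.002, 0], [0, 0, 0]], [[0.038, 0.002, 0], [0, 0, 0]], [[0.035, 0.001, 0], [0, 0, 0]], [[0.02, 0.0006, 0.005], [0, 0, 0]], [[0.007, 0, 0.015], [0, 0, 0]]])

```text
t: 19.2
tcp_pos: [0.5311, 0.0106, 0.2195]
eef_rot: [[0.046, 0.999, 0.004], [0.999, -0.046, 0.0], [0.001, 0.004, -1.0]]
wrist_force: [-0.0, -0.8, -1.0]
grip_width: 0.0352
grip_force: 28.6
```

Call:
servo_tool(rows=[[[0, 0, 0.025], [0, 0, 0]], [[0, 0, 0.025], [0, 0, 0]], [[0, 0, 0.025], [0, 0, 0]], [[0, 0, 0.025], [0, 0, 0]], [[0, 0, 0.015], [0, 0, 0]]])

```text
t: 19.62
tcp_pos: [0.5286, 0.0075, 0.1002]
eef_rot: [[0.05, 0.999, -0.004], [0.999, -0.05, 0.0], [0.0, -0.004, -1.0]]
wrist_force: [-0.1, 0.1, -0.7]
grip_width: 0.0352
grip_force: 28.6
```

Call:
servo_tool(rows=[[[0, 0, 0.008], [0, 0, 0]], [[0, 0, 0], [0, 0, 0]], [[0, 0, 0], [0, 0, 0]], [[0, 0, 0], [0, 0, 0]], [[0, 0, 0], [0, 0, 0]]])

```text
t: 20.03
tcp_pos: [0.531, 0.0072, 0.0964]
eef_rot: [[0.05, 0.999, 0.002], [0.999, -0.05, -0.0], [-0.0, 0.002, -1.0]]
wrist_force: [-1.0, -0.2, -0.3]
grip_width: 0.0356
grip_force: 28.6
```

```bash
python3 - <<'E'
from h import *
s=monitor.sense(); print(s['grip_force'],s['wrist_force'],w2k(s['tcp_pos']))
to((*k2w(.048,-.070),.068),-2.8)
E
```

```text
28.598234747114475 [-1.02186171 -0.23293425 -0.2826957 ] [ 0.04955849 -0.07050665  0.09643088]
pos [0.531  0.0072 0.0964] shift [ 0.0005 -0.0016  0.0284] turn -0.05635643934006396 j [-7. 28. 97. -0. 55. -5.] t 20.03 gw 0.0356
```

Call:
servo_tool(rows=[[[0, 0, 0.01], [0, 0, 0]], [[0, 0, 0.01], [0, 0, 0]], [[0, 0, 0.007], [0, 0, 0]], [[0, 0, 0], [0, 0, 0]], [[0, 0, 0], [0, 0, 0]]])

```text
t: 20.45
tcp_pos: [0.5297, 0.0073, 0.0675]
eef_rot: [[0.05, 0.999, -0.002], [0.999, -0.05, 0.0], [0.0, -0.002, -1.0]]
wrist_force: [-0.3, -1.0, -1.0]
grip_width: 0.0351
grip_force: 28.7
```

Call:
servo_tool(rows=[[[0, 0, 0], [0, 0, 0]], [[0, 0, 0], [0, 0, 0]], [[0, 0, 0], [0, 0, 0]], [[0, 0, 0], [0, 0, 0]], [[0, 0, 0], [0, 0, 0]]], jaw=0.65)

```text
t: 20.87
tcp_pos: [0.5303, 0.0073, 0.0685]
eef_rot: [[0.05, 0.999, 0.0], [0.999, -0.05, -0.0], [-0.0, 0.0, -1.0]]
wrist_force: [-0.1, 0.5, 0.0]
grip_width: 0.0589
grip_force: 0.0
```

Call:
servo_tool(rows=[[[0, 0, -0.01], [0, 0, 0]], [[0, 0, -0.02], [0, 0, 0]], [[0, 0, -0.03], [0, 0, 0]], [[0, 0, -0.035], [0, 0, 0]], [[0, 0, -0.04], [0, 0, 0]]])

```text
t: 21.28
tcp_pos: [0.5291, 0.0074, 0.2045]
eef_rot: [[0.05, 0.999, -0.002], [0.999, -0.05, 0.0], [0.0, -0.002, -1.0]]
wrist_force: [1.1, -0.3, -0.2]
grip_width: 0.0597
grip_force: 0.0
```

Call:
servo_tool(rows=[[[-0.03, -0.008, -0.03], [0, 0, 0]], [[-0.038, -0.012, -0.01], [0, 0, 0]], [[-0.038, -0.012, 0], [0, 0, 0]], [[-0.038, -0.012, 0], [0, 0, 0]], [[-0.038, -0.012, 0], [0, 0, 0]]], jaw=0.95)

```text
t: 21.7
tcp_pos: [0.4646, -0.172, 0.2436]
eef_rot: [[0.049, 0.999, 0.002], [0.999, -0.049, -0.001], [-0.001, 0.002, -1.0]]
wrist_force: [0.9, 0.6, 0.3]
grip_width: 0.0857
grip_force: 0.0
```

Call:
servo_tool(rows=[[[-0.038, -0.012, 0], [0, 0, 0]], [[-0.038, -0.012, 0], [0, 0, 0]], [[-0.03, -0.008, 0], [0, 0, 0]], [[0, 0, 0], [0, 0, 0]], [[0, 0, 0], [0, 0, 0]]])

```text
t: 22.12
tcp_pos: [0.4276, -0.2761, 0.2427]
eef_rot: [[0.053, 0.999, 0.0], [0.999, -0.053, -0.0], [-0.0, 0.0, -1.0]]
wrist_force: [0.2, -0.4, -0.5]
grip_width: 0.0869
grip_force: 0.0
```

Call:
servo_tool(rows=[[[0, 0, 0], [0, 0, 0]], [[0, 0, 0], [0, 0, 0]], [[0, 0, 0], [0, 0, 0]], [[0, 0, 0], [0, 0, 0]], [[0, 0, 0], [0, 0, 0]]])

```text
t: 22.53
tcp_pos: [0.4286, -0.2741, 0.2423]
eef_rot: [[0.048, 0.999, 0.0], [0.999, -0.048, -0.0], [-0.0, 0.0, -1.0]]
wrist_force: [0.0, -0.2, -0.1]
grip_width: 0.087
grip_force: 0.0
```

```bash
python3 - <<'E'
from h import *
im,d,W,ci=wcloud()
blobs(W,im,.33,.58,-.45,-.17,.06,.1)
im,d,W2=cloud('top');print('keeper'); blobs(w2k(W2),im,-.1,.1,-.19,.0,.08,.118)
to((.427,-.368,.046),-2.8)
E
```

```text
[324 114  37  34 953] 0.0893 [ 0.4971 -0.2152  0.0844] [0.033 0.032 0.014] [215  73  65]
[ 254  246   50   47 1904] 0.0861 [ 0.4252 -0.366   0.081 ] [0.056 0.049 0.014] [103 113  83]
keeper
[291 203  10  11  80] 0.1108 [ 0.0469 -0.1471  0.1063] [0.03  0.031 0.015] [191 189 183]
[270 212  10  11  82] 0.1111 [ 0.0474 -0.0674  0.1069] [0.028 0.03  0.016] [189 187 180]
pos [ 0.4285 -0.2744  0.2422] shift [-0.0935  0.0031  0.1963] turn -0.004699828821557617 j [-41.  17.  88.  -0.  75. -38.] t 22.63 gw 0.0868
```

Call:
servo_tool(rows=[[[-0.03, 0.001, 0], [0, 0, 0]], [[-0.035, 0.0006, 0], [0, 0, 0]], [[-0.025, 0, 0.005], [0, 0, 0]], [[-0.0045, 0, 0.025], [0, 0, 0]], [[0, 0, 0.035], [0, 0, 0]]])

```text
t: 23.05
tcp_pos: [0.4261, -0.3727, 0.1788]
eef_rot: [[0.052, 0.999, 0.005], [0.999, -0.052, -0.006], [-0.005, 0.005, -1.0]]
wrist_force: [-0.0, 0.0, -0.9]
grip_width: 0.0872
grip_force: 0.0
```

Call:
servo_tool(rows=[[[0, 0, 0.04], [0, 0, 0]], [[0, 0, 0.04], [0, 0, 0]], [[0, 0, 0.03], [0, 0, 0]], [[0, 0, 0.015], [0, 0, 0]], [[0, 0, 0.005], [0, 0, 0]]])

```text
t: 23.47
tcp_pos: [0.4238, -0.3678, 0.0439]
eef_rot: [[0.05, 0.999, -0.004], [0.999, -0.05, 0.004], [0.004, -0.004, -1.0]]
wrist_force: [-0.9, -0.3, 0.9]
grip_width: 0.0875
grip_force: 0.0
```

Call:
servo_tool(rows=[[[0, 0, 0], [0, 0, 0]], [[0, 0, 0], [0, 0, 0]], [[0, 0, 0], [0, 0, 0]], [[0, 0, 0], [0, 0, 0]], [[0, 0, 0], [0, 0, 0]]], jaw=0)

```text
t: 23.88
tcp_pos: [0.4256, -0.37, 0.0485]
eef_rot: [[0.05, 0.999, 0.002], [0.999, -0.05, -0.002], [-0.002, 0.002, -1.0]]
wrist_force: [0.1, -0.6, 0.4]
grip_width: 0.0582
grip_force: 0.0
```

Call:
servo_tool(rows=[[[0, 0, 0], [0, 0, 0]], [[0, 0, 0], [0, 0, 0]], [[0, 0, -0.01], [0, 0, 0]], [[0, 0, -0.02], [0, 0, 0]], [[0, 0, -0.03], [0, 0, 0]]])

```text
t: 24.3
tcp_pos: [0.4235, -0.3677, 0.1056]
eef_rot: [[0.05, 0.999, -0.005], [0.999, -0.05, 0.005], [0.005, -0.005, -1.0]]
wrist_force: [-0.2, 0.2, -3.1]
grip_width: 0.0545
grip_force: 30.0
```

Call:
servo_tool(rows=[[[0, 0, -0.04], [0, 0, 0]], [[0, 0, -0.04], [0, 0, 0]], [[0, 0, -0.03], [0, 0, 0]], [[0, 0, -0.02], [0, 0, 0]], [[0, 0, 0], [0, 0, 0]]])

```text
t: 24.72
tcp_pos: [0.4262, -0.3707, 0.2425]
eef_rot: [[0.05, 0.999, 0.006], [0.999, -0.05, -0.007], [-0.006, 0.006, -1.0]]
wrist_force: [0.3, -0.4, -2.6]
grip_width: 0.0544
grip_force: 30.0
```

Call:
servo_tool(rows=[[[0, 0, 0], [0, 0, 0]], [[0, 0, 0], [0, 0, 0]], [[0, 0, 0], [0, 0, 0]], [[0, 0, 0], [0, 0, 0]], [[0, 0, 0], [0, 0, 0]]])

```text
t: 25.13
tcp_pos: [0.4248, -0.3691, 0.2358]
eef_rot: [[0.05, 0.999, -0.002], [0.999, -0.05, 0.002], [0.002, -0.002, -1.0]]
wrist_force: [-0.2, 0.0, -2.6]
grip_width: 0.0547
grip_force: 30.0
```

```bash
python3 - <<'E'
from h import *
s=monitor.sense(); print(s['grip_force'],s['wrist_force'])
to((*k2w(-.048,-.151),.068),-2.8)
im,d,W=cloud('scene'); t=s['tcp_pos']
m=(abs(W[...,0]-t[0])<.035)&(abs(W[...,1]-t[1])<.04)&(W[...,2]>.10)&(W[...,2]<.32)
q=W[m]-t; print(np.percentile(q[:,2],[0,1,2,5]))
E
```

```text
29.99969304248225 [-0.16617395  0.0099259  -2.64445401]
pos [ 0.4248 -0.3691  0.2358] shift [ 0.3002 -0.0099  0.1684] turn -0.057341787517671605 j [-49.  23.  80.  -0.  77. -46.] t 25.13 gw 0.0547
[-0.04921591 -0.04279515 -0.04055151 -0.03346865]
```

Call:
servo_tool(rows=[[[0.03, -0.001, 0], [0, 0, 0]], [[0.038, -0.001, 0], [0, 0, 0]], [[0.038, -0.001, 0], [0, 0, 0]], [[0.038, -0.001, 0], [0, 0, 0]], [[0.038, -0.001, 0], [0, 0, 0]]])

```text
t: 25.6
tcp_pos: [0.4288, -0.1858, 0.2368]
eef_rot: [[0.051, 0.999, -0.0], [0.999, -0.051, 0.0], [0.0, -0.0, -1.0]]
wrist_force: [0.9, 0.2, -2.3]
grip_width: 0.0543
grip_force: 30.0
```

Call:
servo_tool(rows=[[[0.038, -0.002, 0], [0, 0, 0]], [[0.038, -0.002, 0], [0, 0, 0]], [[0.028, -0.001, 0], [0, 0, 0]], [[0.014, 0, 0.005], [0, 0, 0]], [[0, 0, 0.015], [0, 0, 0]]])

```text
t: 26.02
tcp_pos: [0.431, -0.0667, 0.2186]
eef_rot: [[0.046, 0.999, 0.004], [0.999, -0.046, -0.0], [-0.0, 0.004, -1.0]]
wrist_force: [-0.3, -0.5, -2.6]
grip_width: 0.0545
grip_force: 30.0
```

Call:
servo_tool(rows=[[[0, 0, 0.025], [0, 0, 0]], [[0, 0, 0.025], [0, 0, 0]], [[0, 0, 0.025], [0, 0, 0]], [[0, 0, 0.025], [0, 0, 0]], [[0, 0, 0.015], [0, 0, 0]]])

```text
t: 26.43
tcp_pos: [0.4289, -0.0689, 0.0999]
eef_rot: [[0.05, 0.999, -0.003], [0.999, -0.05, 0.001], [0.001, -0.003, -1.0]]
wrist_force: [-1.2, -0.1, -2.9]
grip_width: 0.0544
grip_force: 30.0
```

Call:
servo_tool(rows=[[[0, 0, 0.008], [0, 0, 0]], [[0, 0, 0], [0, 0, 0]], [[0, 0, 0], [0, 0, 0]], [[0, 0, 0], [0, 0, 0]], [[0, 0, 0], [0, 0, 0]]])

```text
t: 26.85
tcp_pos: [0.4309, -0.0695, 0.0952]
eef_rot: [[0.05, 0.999, 0.002], [0.999, -0.05, -0.001], [-0.001, 0.002, -1.0]]
wrist_force: [0.1, 0.1, -3.5]
grip_width: 0.0547
grip_force: 30.0
```

```bash
python3 - <<'E'
from h import *
s=monitor.sense(); print(s['grip_force'],s['wrist_force'],w2k(s['tcp_pos']))
to((*k2w(-.048,-.151),.068),-2.8)
E
```

```text
29.999753994634375 [ 0.11764102  0.06515685 -3.5450223 ] [-0.04664584 -0.15200618  0.09523626]
pos [ 0.4309 -0.0695  0.0952] shift [ 0.001  -0.0014  0.0272] turn -0.059023290961576436 j [-19.  20. 111.  -0.  49. -16.] t 26.85 gw 0.0547
```

Call:
servo_tool(rows=[[[0, 0, 0.01], [0, 0, 0]], [[0, 0, 0.01], [0, 0, 0]], [[0, 0, 0.006], [0, 0, 0]], [[0, 0, 0], [0, 0, 0]], [[0, 0, 0], [0, 0, 0]]])

```text
t: 27.27
tcp_pos: [0.4303, -0.0694, 0.0685]
eef_rot: [[0.05, 0.999, 0.0], [0.999, -0.05, -0.0], [-0.0, 0.0, -1.0]]
wrist_force: [0.2, 0.2, -3.0]
grip_width: 0.055
grip_force: 30.0
```

Call:
servo_tool(rows=[[[0, 0, 0], [0, 0, 0]], [[0, 0, 0], [0, 0, 0]], [[0, 0, 0], [0, 0, 0]], [[0, 0, 0], [0, 0, 0]], [[0, 0, 0], [0, 0, 0]]], jaw=0.75)

```text
t: 27.68
tcp_pos: [0.4303, -0.0694, 0.0685]
eef_rot: [[0.05, 0.999, 0.001], [0.999, -0.05, -0.0], [-0.0, 0.001, -1.0]]
wrist_force: [0.1, 0.1, -0.6]
grip_width: 0.0685
grip_force: 0.0
```

Call:
servo_tool(rows=[[[0, 0, -0.01], [0, 0, 0]], [[0, 0, -0.02], [0, 0, 0]], [[0, 0, -0.03], [0, 0, 0]], [[0, 0, -0.035], [0, 0, 0]], [[0, 0, -0.04], [0, 0, 0]]])

```text
t: 28.1
tcp_pos: [0.4291, -0.0689, 0.2039]
eef_rot: [[0.05, 0.999, -0.003], [0.999, -0.05, 0.001], [0.001, -0.003, -1.0]]
wrist_force: [1.4, 0.2, 0.4]
grip_width: 0.0689
grip_force: 0.0
```

Call:
servo_tool(rows=[[[0.03, 0, -0.03], [0, 0, 0]], [[0.038, 0.004, -0.01], [0, 0, 0]], [[0.038, 0.006, 0], [0, 0, 0]], [[0.038, 0.006, 0], [0, 0, 0]], [[0.038, 0.006, 0], [0, 0, 0]]], jaw=0.85)

```text
t: 28.52
tcp_pos: [0.4611, 0.1126, 0.2433]
eef_rot: [[0.05, 0.999, 0.001], [0.999, -0.05, -0.0], [0.0, 0.001, -1.0]]
wrist_force: [0.7, 0.6, -0.4]
grip_width: 0.0777
grip_force: 0.0
```

Call:
servo_tool(rows=[[[0.038, 0.006, 0], [0, 0, 0]], [[0.038, 0.006, 0], [0, 0, 0]], [[0.038, 0.006, 0], [0, 0, 0]], [[0.038, 0.006, 0], [0, 0, 0]], [[0.038, 0.004, 0], [0, 0, 0]]])

```text
t: 28.93
tcp_pos: [0.4986, 0.3012, 0.2426]
eef_rot: [[0.05, 0.999, 0.0], [0.999, -0.05, -0.0], [-0.0, 0.0, -1.0]]
wrist_force: [0.3, -0.3, 0.4]
grip_width: 0.0778
grip_force: 0.0
```

Call:
servo_tool(rows=[[[0.03, 0, 0], [0, 0, 0]], [[0.015, 0, 0], [0, 0, 0]], [[0, 0, 0], [0, 0, 0]], [[0, 0, 0], [0, 0, 0]], [[0, 0, 0], [0, 0, 0]]])

```text
t: 29.35
tcp_pos: [0.5007, 0.3433, 0.2425]
eef_rot: [[0.05, 0.999, -0.0], [0.999, -0.05, -0.001], [-0.001, -0.0, -1.0]]
wrist_force: [-0.6, -0.8, -0.1]
grip_width: 0.0779
grip_force: 0.0
```

```bash
python3 - <<'E'
from h import *
im,d,W=cloud('top'); print('keeper'); blobs(w2k(W),im,-.1,.1,-.19,.0,.08,.118)
blobs(W,im,.35,.65,.35,.56,.03,.06)
im,d,W,ci=wcloud(); save(im,'w6.png'); print('wrist'); blobs(W,im,.35,.65,.33,.55,.03,.06)
to((.517,.463,.15),-2.8)
E
```

```text
keeper
[291 203  10  11  81] 0.1091 [ 0.048  -0.1489  0.1056] [0.029 0.032 0.014] [192 190 184]
[270 212  10  10  82] 0.1113 [ 0.0467 -0.0695  0.1087] [0.031 0.031 0.018] [188 186 179]
[299 224  16  17 205] 0.1104 [-0.0455 -0.1507  0.1067] [0.053 0.053 0.016] [110 135  93]
[151 274  13  11  86] 0.0495 [0.5134 0.4717 0.0453] [0.044 0.033 0.015] [234 236 239]
wrist
[ 262   54   48   47 1736] 0.0418 [0.5158 0.4617 0.037 ] [0.052 0.052 0.013] [245 244 244]
pos [0.501  0.3429 0.2428] shift [0.1208 0.0099 0.0928] turn -0.1361887661315535 j [27. 28. 72. -0. 80. 30.] t 29.45 gw 0.0781
```

All three are standing in the keeper. The tin is at (0.516, 0.462), top 0.042. Picking it by its upper part.

Call:
servo_tool(rows=[[[0.03, 0.003, 0], [0, 0, 0]], [[0.038, 0.003, 0], [0, 0, 0]], [[0.033, 0.003, 0.005], [0, 0, 0]], [[0.0185, 0, 0.025], [0, 0, 0]], [[0, 0, 0.035], [0, 0, 0]]])

```text
t: 29.87
tcp_pos: [0.5171, 0.4668, 0.1801]
eef_rot: [[0.048, 0.999, 0.007], [0.999, -0.048, 0.006], [0.006, 0.006, -1.0]]
wrist_force: [0.2, 0.5, 0.1]
grip_width: 0.0782
grip_force: 0.0
```

Call:
servo_tool(rows=[[[0, 0, 0.04], [0, 0, 0]], [[0, 0, 0.04], [0, 0, 0]], [[0, 0, 0.035], [0, 0, 0]], [[0, 0, 0.02], [0, 0, 0]], [[0, 0, 0.01], [0, 0, 0]]])

```text
t: 30.28
tcp_pos: [0.5146, 0.4606, 0.0288]
eef_rot: [[0.051, 0.999, -0.005], [0.999, -0.051, -0.004], [-0.004, -0.005, -1.0]]
wrist_force: [0.8, -0.7, -0.4]
grip_width: 0.078
grip_force: 0.0
```

Call:
servo_tool(rows=[[[0, 0, 0.005], [0, 0, 0]], [[0, 0, 0], [0, 0, 0]], [[0, 0, 0], [0, 0, 0]], [[0, 0, 0], [0, 0, 0]], [[0, 0, 0], [0, 0, 0]]])

```text
t: 30.7
tcp_pos: [0.5166, 0.4636, 0.0296]
eef_rot: [[0.05, 0.999, 0.003], [0.999, -0.05, 0.002], [0.002, 0.003, -1.0]]
wrist_force: [-1.1, -0.5, 0.1]
grip_width: 0.0779
grip_force: 0.0
```

Call:
servo_tool(rows=[[[0, 0, 0], [0, 0, 0]], [[0, 0, 0], [0, 0, 0]], [[0, 0, 0], [0, 0, 0]], [[0, 0, 0], [0, 0, 0]], [[0, 0, 0], [0, 0, 0]]], jaw=0)

```text
t: 31.12
tcp_pos: [0.5157, 0.4631, 0.0277]
eef_rot: [[0.05, 0.999, 0.0], [0.999, -0.05, -0.0], [-0.0, 0.0, -1.0]]
wrist_force: [-0.5, -0.1, -0.1]
grip_width: 0.0506
grip_force: 30.0
```

Call:
servo_tool(rows=[[[0, 0, 0], [0, 0, 0]], [[0, 0, 0], [0, 0, 0]], [[0, 0, 0], [0, 0, 0]], [[0, 0, -0.01], [0, 0, 0]], [[0, 0, -0.02], [0, 0, 0]]])

```text
t: 31.53
tcp_pos: [0.5141, 0.4619, 0.0553]
eef_rot: [[0.05, 0.999, -0.005], [0.999, -0.05, -0.004], [-0.004, -0.005, -1.0]]
wrist_force: [-0.9, -0.6, -1.4]
grip_width: 0.05
grip_force: 30.0
```

Call:
servo_tool(rows=[[[0, 0, -0.03], [0, 0, 0]], [[0, 0, -0.04], [0, 0, 0]], [[0, 0, -0.04], [0, 0, 0]], [[0, 0, -0.03], [0, 0, 0]], [[0, 0, -0.02], [0, 0, 0]]])

```text
t: 31.95
tcp_pos: [0.5164, 0.4637, 0.223]
eef_rot: [[0.05, 0.999, 0.005], [0.999, -0.05, 0.004], [0.004, 0.005, -1.0]]
wrist_force: [1.1, -0.2, -0.7]
grip_width: 0.0504
grip_force: 30.0
```

Call:
servo_tool(rows=[[[0, 0, 0], [0, 0, 0]], [[0, 0, 0], [0, 0, 0]], [[0, 0, 0], [0, 0, 0]], [[0, 0, 0], [0, 0, 0]], [[0, 0, 0], [0, 0, 0]]])

```text
t: 32.37
tcp_pos: [0.5152, 0.4627, 0.2155]
eef_rot: [[0.05, 0.999, -0.003], [0.999, -0.05, -0.002], [-0.002, -0.003, -1.0]]
wrist_force: [-0.5, 1.2, -1.0]
grip_width: 0.0504
grip_force: 30.0
```

```bash
python3 - <<'E'
from h import *
s=monitor.sense(); print(s['grip_force'],s['wrist_force'])
to((*k2w(-.05,-.070),.066),-2.8)
im,d,W,ci=wcloud(); save(im,'w7.png'); t=s['tcp_pos']
for n in ('scene','top'):
    im,d,W=cloud(n)
    m=(abs(W[...,0]-t[0])<.035)&(abs(W[...,1]-t[1])<.04)&(W[...,2]>.08)&(W[...,2]<.32)
    q=W[m]-t; print(n,m.sum(),np.percentile(q[:,2],[0,1,2,5]) if m.sum() else 0)
E
```

```text
29.999924898147583 [-0.52704531  1.21494458 -0.98284381]
pos [0.5152 0.4627 0.2155] shift [-0.4534 -0.0607  0.1507] turn -0.05943299088797005 j [36. 39. 57. -0. 84. 38.] t 32.37 gw 0.0504
scene 364 [-0.03217176 -0.02651937 -0.02455469 -0.02085339]
top 124 [-0.02728422 -0.022204   -0.0194769  -0.01064648]
```

View pics/w7.png

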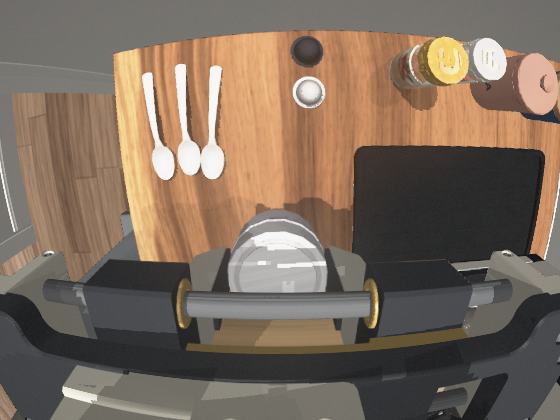

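The tin is held level, its bottom 28 mm below the tips. Carrying it to the near-left compartment.

Call:
servo_tool(rows=[[[-0.03, -0.004, -0.01], [0, 0, 0]], [[-0.038, -0.005, 0], [0, 0, 0]], [[-0.038, -0.005, 0], [0, 0, 0]], [[-0.038, -0.005, 0], [0, 0, 0]], [[-0.038, -0.005, 0], [0, 0, 0]]])

```text
t: 32.93
tcp_pos: [0.4819, 0.2809, 0.2273]
eef_rot: [[0.049, 0.999, -0.0], [0.999, -0.049, -0.0], [-0.0, -0.0, -1.0]]
wrist_force: [1.8, -0.0, -0.4]
grip_width: 0.0501
grip_force: 30.0
```

Call:
servo_tool(rows=[[[-0.038, -0.005, 0], [0, 0, 0]], [[-0.038, -0.005, 0], [0, 0, 0]], [[-0.038, -0.005, 0], [0, 0, 0]], [[-0.038, -0.005, 0], [0, 0, 0]], [[-0.038, -0.005, 0], [0, 0, 0]]])

```text
t: 33.35
tcp_pos: [0.4475, 0.0924, 0.2277]
eef_rot: [[0.05, 0.999, 0.0], [0.999, -0.05, -0.0], [-0.0, 0.0, -1.0]]
wrist_force: [1.2, 0.1, -1.4]
grip_width: 0.0506
grip_force: 30.0
```

Call:
servo_tool(rows=[[[-0.038, -0.005, 0], [0, 0, 0]], [[-0.03, -0.004, 0], [0, 0, 0]], [[-0.013, -0.0025, 0], [0, 0, 0]], [[0, 0, 0], [0, 0, 0]], [[0, 0, 0.01], [0, 0, 0]]])

```text
t: 33.77
tcp_pos: [0.4338, 0.013, 0.219]
eef_rot: [[0.052, 0.999, 0.004], [0.999, -0.052, -0.0], [-0.0, 0.004, -1.0]]
wrist_force: [0.3, 0.5, -0.9]
grip_width: 0.0506
grip_force: 30.0
```

Call:
servo_tool(rows=[[[0, 0, 0.025], [0, 0, 0]], [[0, 0, 0.025], [0, 0, 0]], [[0, 0, 0.025], [0, 0, 0]], [[0, 0, 0.025], [0, 0, 0]], [[0, 0, 0.015], [0, 0, 0]]])

```text
t: 34.18
tcp_pos: [0.4318, 0.0147, 0.1005]
eef_rot: [[0.049, 0.999, -0.002], [0.999, -0.049, 0.001], [0.0, -0.002, -1.0]]
wrist_force: [-0.6, 0.4, -1.4]
grip_width: 0.0504
grip_force: 30.0
```

Call:
servo_tool(rows=[[[0, 0, 0], [0, 0, 0]], [[0, 0, 0], [0, 0, 0]], [[0, 0, 0], [0, 0, 0]], [[0, 0, 0], [0, 0, 0]], [[0, 0, 0], [0, 0, 0]]])

```text
t: 34.6
tcp_pos: [0.4335, 0.0137, 0.1037]
eef_rot: [[0.05, 0.999, 0.002], [0.999, -0.05, -0.0], [-0.0, 0.002, -1.0]]
wrist_force: [-0.2, 0.7, -0.9]
grip_width: 0.0506
grip_force: 30.0
```

```bash
python3 - <<'E'
from h import *
s=monitor.sense(); print(s['grip_force'],s['wrist_force'],w2k(s['tcp_pos']))
to((*k2w(-.05,-.071),.064),-2.8)
E
```

```text
29.999865889549255 [-0.23290981  0.72982584 -0.89078669] [-0.04810452 -0.06873585  0.1037079 ]
pos [0.4335 0.0137 0.1037] shift [-0.0023 -0.002   0.0397] turn -0.047841820239270305 j [ -8.  19. 111.  -0.  50.  -5.] t 34.6 gw 0.0506
```

Call:
servo_tool(rows=[[[-0.003, -0.001, 0.01], [0, 0, 0]], [[0, 0, 0.01], [0, 0, 0]], [[0, 0, 0.01], [0, 0, 0]], [[0, 0, 0.006], [0, 0, 0]], [[0, 0, 0.003], [0, 0, 0]]])

```text
t: 35.02
tcp_pos: [0.4316, 0.0107, 0.0635]
eef_rot: [[0.05, 0.999, 0.0], [0.999, -0.05, -0.0], [-0.0, 0.0, -1.0]]
wrist_force: [-0.3, -0.3, -0.5]
grip_width: 0.0507
grip_force: 30.0
```

Call:
servo_tool(rows=[[[0, 0, 0], [0, 0, 0]], [[0, 0, 0], [0, 0, 0]], [[0, 0, 0], [0, 0, 0]], [[0, 0, 0], [0, 0, 0]], [[0, 0, 0], [0, 0, 0]]])

```text
t: 35.43
tcp_pos: [0.4319, 0.0107, 0.064]
eef_rot: [[0.05, 0.999, 0.001], [0.999, -0.05, -0.0], [-0.0, 0.001, -1.0]]
wrist_force: [0.1, 0.7, -0.6]
grip_width: 0.0502
grip_force: 30.0
```

Call:
servo_tool(rows=[[[0, 0, 0], [0, 0, 0]], [[0, 0, 0], [0, 0, 0]], [[0, 0, 0], [0, 0, 0]], [[0, 0, 0], [0, 0, 0]], [[0, 0, 0], [0, 0, 0]]], jaw=0.75)

```text
t: 35.85
tcp_pos: [0.433, 0.0105, 0.064]
eef_rot: [[0.05, 0.999, 0.003], [0.999, -0.05, -0.0], [-0.0, 0.003, -1.0]]
wrist_force: [6.0, -0.3, -0.8]
grip_width: 0.0684
grip_force: 2.6
```

Call:
servo_tool(rows=[[[0, 0, -0.01], [0, 0, 0]], [[0, 0, -0.02], [0, 0, 0]], [[0, 0, -0.03], [0, 0, 0]], [[0, 0, -0.035], [0, 0, 0]], [[0, 0, -0.04], [0, 0, 0]]])

```text
t: 36.27
tcp_pos: [0.4299, 0.0109, 0.199]
eef_rot: [[0.05, 0.999, -0.004], [0.999, -0.05, 0.0], [0.0, -0.004, -1.0]]
wrist_force: [0.9, -0.2, -0.2]
grip_width: 0.0685
grip_force: 0.0
```

Call:
servo_tool(rows=[[[0, 0.02, -0.03], [0, 0, 0]], [[0, 0.03, -0.02], [0, 0, 0]], [[0, 0, 0], [0, 0, 0]], [[0, 0, 0], [0, 0, 0]], [[0, 0, 0], [0, 0, 0]]])

```text
t: 36.68
tcp_pos: [0.48, 0.0084, 0.2473]
eef_rot: [[0.05, 0.999, -0.004], [0.999, -0.05, 0.0], [0.0, -0.004, -1.0]]
wrist_force: [0.2, 0.8, 0.1]
grip_width: 0.0693
grip_force: 0.0
```

```bash
python3 - <<'E'
from h import *
im,d,W,ci=wcloud(); K=w2k(W); blobs(K,im,-.1,.1,-.19,.0,.048,.118)
c=(abs(K[...,0])<.06)&(K[...,2]>.146)&(K[...,2]<.155)&(im.astype(int).sum(2)<250)&(K[...,1]<.2); q=K[c]; print('dark',np.nanpercentile(q,[3,97],axis=0) if c.sum() else None)
save(im[0:330],'w8.png'); to((*k2w(.0,.0),.25),-2.8)
E
```

```text
[ 207  121   48   43 1684] 0.0588 [-0.0526 -0.0237  0.0542] [0.051 0.046 0.012] [213 211 211]
[ 193  121  173  160 2057] 0.0579 [-0.     -0.0954  0.0535] [0.2   0.188 0.011] [164 139 102]
[ 304  164   41   46 1413] 0.1059 [ 0.0476 -0.0706  0.1006] [0.034 0.033 0.013] [185 178 167]
[ 214  228   50   64 2539] 0.103 [-0.0444 -0.152   0.0978] [0.05  0.056 0.013] [88 92 69]
[ 301  232   37   48 1384] 0.1057 [ 0.0457 -0.1491  0.1005] [0.034 0.031 0.014] [137 132 124]
dark [[-0.02257227  0.01479251  0.1490667 ]
 [ 0.02286966  0.05938659  0.15200755]]
pos [0.4798 0.0085 0.2471] shift [ 0.0717  0.0016 -0.0029] turn -0.052849051526564494 j [-8. 14. 92. -0. 74. -5.] t 36.73 gw 0.0689
```

View pics/w8.png

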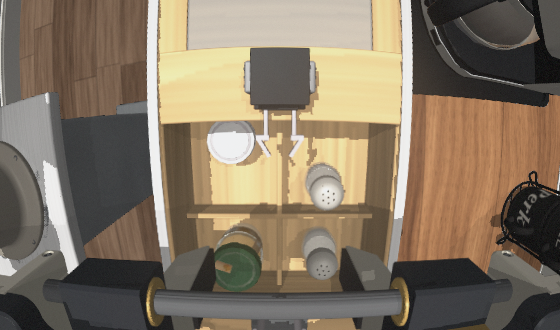

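The tin stands in the near-left compartment at (230,142), shifted slightly left but upright, and the shakers and jar are standing. Now I'll check the tin's tilt and move behind the catch to push it shut.

Call:
servo_tool(rows=[[[0.03, 0.0016, 0], [0, 0, 0]], [[0.035, 0, 0], [0, 0, 0]], [[0.035, 0, 0], [0, 0, 0]], [[0.035, 0, 0], [0, 0, 0]], [[0.025, 0, 0], [0, 0, 0]]], jaw=0)

```text
t: 37.15
tcp_pos: [0.4893, 0.1701, 0.2473]
eef_rot: [[0.049, 0.999, -0.003], [0.999, -0.049, -0.0], [-0.0, -0.003, -1.0]]
wrist_force: [-0.4, 0.1, 0.8]
grip_width: 0.0401
grip_force: 0.0
```

Call:
servo_tool(rows=[[[0, 0, 0], [0, 0, 0]], [[0, 0, 0.02], [0, 0, 0]], [[0, 0, 0.02], [0, 0, 0]], [[0, 0, 0.02], [0, 0, 0]], [[0, 0, 0], [0, 0, 0]]])

```text
t: 37.57
tcp_pos: [0.4876, 0.1667, 0.1841]
eef_rot: [[0.05, 0.999, -0.01], [0.999, -0.05, -0.002], [-0.003, -0.009, -1.0]]
wrist_force: [-1.2, -1.0, -0.2]
grip_width: 0.007
grip_force: 0.0
```

Call:
servo_tool(rows=[[[0, 0, 0], [0, 0, 0]], [[0, 0, 0], [0, 0, 0]], [[0, 0, 0], [0, 0, 0]], [[0, 0, 0], [0, 0, 0]], [[0, 0, 0], [0, 0, 0]]])

```text
t: 37.98
tcp_pos: [0.4914, 0.1679, 0.1895]
eef_rot: [[0.05, 0.999, 0.002], [0.999, -0.05, 0.0], [0.0, 0.002, -1.0]]
wrist_force: [-0.2, -1.2, -0.3]
grip_width: 0.0004
grip_force: 0.0
```

```bash
python3 - <<'E'
from h import *
s=monitor.sense(); print(w2k(s['tcp_pos']),s['wrist_force'])
to((*k2w(0,.088),.132),-2.8)
for n in ('top','scene'):
    im,d,W=cloud(n); K=w2k(W)
    m=(np.hypot(K[...,0]+.0526,K[...,1]+.0225)<.022)&(K[...,2]>.045)&(K[...,2]<.075); q=K[m]
    if len(q)>20:
        A=np.c_[q[:,:2],np.ones(len(q))]; c=np.linalg.lstsq(A,q[:,2],rcond=None)[0]; print(n,len(q),'tilt',c[:2].round(3),'z',np.median(q[:,2]).round(4))
E
```

```text
[0.00223611 0.08812925 0.18947493] [-0.20712856 -1.22445412 -0.26047153]
pos [0.4914 0.1679 0.1895] shift [-0.0001 -0.0023  0.0575] turn -0.06153283912351526 j [10. 21. 92. -0. 67. 13.] t 37.98 gw 0.0004
top 44 tilt [0.033 0.272] z 0.057
scene 90 tilt [ 0.013 -0.004] z 0.0568
```

Call:
servo_tool(rows=[[[0, -0.001, 0.02], [0, 0, 0]], [[0, -0.001, 0.02], [0, 0, 0]], [[0, 0, 0.012], [0, 0, 0]], [[0, 0, 0.005], [0, 0, 0]], [[0, 0, 0], [0, 0, 0]]])

```text
t: 38.5
tcp_pos: [0.4885, 0.1679, 0.1308]
eef_rot: [[0.05, 0.999, -0.002], [0.999, -0.05, -0.0], [-0.001, -0.002, -1.0]]
wrist_force: [-0.0, 0.6, -0.3]
grip_width: 0.0007
grip_force: 0.0
```

Call:
servo_tool(rows=[[[-0.005, 0, 0], [0, 0, 0]], [[-0.005, 0, 0], [0, 0, 0]], [[-0.005, 0, 0], [0, 0, 0]], [[-0.005, 0, 0], [0, 0, 0]], [[-0.01, 0, 0], [0, 0, 0]]])

```text
t: 38.92
tcp_pos: [0.4881, 0.1382, 0.1323]
eef_rot: [[0.05, 0.999, 0.002], [0.999, -0.05, 0.001], [0.001, 0.002, -1.0]]
wrist_force: [0.8, 1.6, 1.3]
grip_width: 0.0003
grip_force: 1.0
```

Call:
servo_tool(rows=[[[-0.012, 0, 0], [0, 0, 0]], [[-0.012, 0, 0], [0, 0, 0]], [[-0.012, 0, 0], [0, 0, 0]], [[-0.012, 0, 0], [0, 0, 0]], [[-0.012, 0, 0], [0, 0, 0]]])

```text
t: 39.33
tcp_pos: [0.4846, 0.0767, 0.1317]
eef_rot: [[0.05, 0.999, 0.0], [0.999, -0.05, -0.0], [-0.0, 0.0, -1.0]]
wrist_force: [1.0, 1.3, 0.6]
grip_width: 0.0002
grip_force: 1.0
```

Call:
servo_tool(rows=[[[-0.012, 0, 0], [0, 0, 0]], [[-0.012, 0, 0], [0, 0, 0]], [[-0.012, 0, 0], [0, 0, 0]], [[-0.012, 0, 0], [0, 0, 0]], [[-0.012, 0, 0], [0, 0, 0]]])

```text
t: 39.75
tcp_pos: [0.4815, 0.017, 0.1316]
eef_rot: [[0.05, 0.999, -0.0], [0.999, -0.05, -0.0], [-0.0, -0.0, -1.0]]
wrist_force: [2.3, 2.0, 0.3]
grip_width: 0.0005
grip_force: 1.0
```

Call:
servo_tool(rows=[[[-0.012, 0, 0], [0, 0, 0]], [[-0.01, 0, 0], [0, 0, 0]], [[-0.01, 0, 0], [0, 0, 0]], [[-0.005, 0, 0], [0, 0, 0]], [[0, 0, 0], [0, 0, 0]]])

```text
t: 40.17
tcp_pos: [0.4794, -0.02, 0.1314]
eef_rot: [[0.051, 0.999, -0.001], [0.999, -0.051, -0.0], [-0.001, -0.001, -1.0]]
wrist_force: [-1.3, -0.0, -0.2]
grip_width: 0.0009
grip_force: 0.0
```

```bash
python3 - <<'E'
from h import *
s=monitor.sense(); print(w2k(s['tcp_pos']),s['wrist_force'])
to((*k2w(0,-.1295),.132),-2.8)
im,d,W,ci=wcloud(); K=w2k(W)
c=(abs(K[...,0])<.06)&(K[...,2]>.146)&(K[...,2]<.155)&(im.astype(int).sum(2)<250)&(K[...,1]<.2); q=K[c]; print('dark',np.nanpercentile(q,[3,97],axis=0) if c.sum() else None)
E
```

```text
[-0.00065609 -0.10013276  0.13141818] [-1.25320812 -0.04929463 -0.16300005]
pos [ 0.4794 -0.02    0.1314] shift [-0.0294  0.0007 -0.0006] turn -0.12945782512784376 j [-12.  21. 102.  -0.  57.  -9.] t 40.17 gw 0.0009
dark [[-0.012905   -0.13509161  0.14640608]
 [ 0.00910057  0.01590429  0.15159814]]
```

Call:
servo_tool(rows=[[[-0.006, 0, 0], [0, 0, 0]], [[-0.006, 0, 0], [0, 0, 0]], [[-0.006, 0, 0], [0, 0, 0]], [[-0.006, 0, 0], [0, 0, 0]], [[-0.006, 0, 0], [0, 0, 0]]])

```text
t: 40.63
tcp_pos: [0.4779, -0.0481, 0.1315]
eef_rot: [[0.049, 0.999, -0.001], [0.999, -0.049, 0.001], [0.001, -0.001, -1.0]]
wrist_force: [0.3, -0.2, -0.9]
grip_width: 0.0008
grip_force: 0.4
```

Call:
servo_tool(rows=[[[-0.001, 0, 0], [0, 0, 0]], [[-0.001, 0, 0], [0, 0, 0]], [[0, 0, 0], [0, 0, 0]], [[0, 0, 0], [0, 0, 0]], [[0, 0, 0], [0, 0, 0]]])

```text
t: 41.05
tcp_pos: [0.4779, -0.0496, 0.1315]
eef_rot: [[0.05, 0.999, -0.001], [0.999, -0.05, 0.002], [0.002, -0.001, -1.0]]
wrist_force: [0.1, 7.6, -0.0]
grip_width: 0.0003
grip_force: 3.8
```

```bash
python3 - <<'E'
from h import *
s=monitor.sense(); print(w2k(s['tcp_pos']),s['wrist_force'])
E
```

```text
[-0.00063504 -0.12978297  0.13148491] [ 0.06326162  7.60700105 -0.00881167]
```

Call:
servo_tool(rows=[[[-0.001, 0, 0], [0, 0, 0]], [[-0.001, 0, 0], [0, 0, 0]], [[-0.001, 0, 0], [0, 0, 0]], [[0, 0, 0], [0, 0, 0]], [[0, 0, 0], [0, 0, 0]]])

```text
t: 41.47
tcp_pos: [0.4779, -0.0497, 0.1315]
eef_rot: [[0.05, 0.999, -0.0], [0.999, -0.05, 0.007], [0.007, -0.001, -1.0]]
wrist_force: [3.0, 21.3, 2.0]
grip_width: 0.0005
grip_force: 10.8
```

```bash
python3 - <<'E'
from h import *
s=monitor.sense(); print(w2k(s['tcp_pos']),s['wrist_force'])
E
```

```text
[-0.00065501 -0.12987531  0.13151926] [ 2.9724452  21.34341426  1.99332032]
```

The hatch is hard on its stop at 21 N. Backing off to look.

Call:
servo_tool(rows=[[[0.005, 0, 0], [0, 0, 0]], [[0.008, 0, 0], [0, 0, 0]], [[0, 0, -0.02], [0, 0, 0]], [[0, 0, -0.03], [0, 0, 0]], [[0, 0, -0.03], [0, 0, 0]]])

```text
t: 41.88
tcp_pos: [0.4781, -0.0408, 0.2121]
eef_rot: [[0.05, 0.999, -0.002], [0.999, -0.05, -0.001], [-0.001, -0.002, -1.0]]
wrist_force: [1.3, 0.1, 0.9]
grip_width: 0.0003
grip_force: 0.0
```

Call:
servo_tool(rows=[[[0.03, 0, -0.02], [0, 0, 0]], [[0.02, 0, -0.01], [0, 0, 0]], [[0, 0, 0], [0, 0, 0]], [[0, 0, 0], [0, 0, 0]], [[0, 0, 0], [0, 0, 0]]], jaw=0.6)

```text
t: 42.3
tcp_pos: [0.4808, 0.0088, 0.241]
eef_rot: [[0.05, 0.999, -0.001], [0.999, -0.05, -0.001], [-0.001, -0.001, -1.0]]
wrist_force: [-0.4, -0.4, -0.2]
grip_width: 0.0292
grip_force: 0.0
```

```bash
python3 - <<'E'
from h import *
im,d,W,ci=wcloud(); K=w2k(W)
H=K[...,2]
m=(im.astype(int).sum(2)<250)&(abs(K[...,0])<.07)&(H>.14)&(H<.157)&(K[...,1]>-.2)&(K[...,1]<.02)
n,l,st,c=cv2.connectedComponentsWithStats(m.astype(np.uint8))
for i in range(1,n):
    if st[i,4]>30:
        q=K[l==i]; print(st[i],np.percentile(q,[3,50,97],axis=0).round(4).tolist())
save(cv2.resize(im[0:300,150:400],None,fx=2,fy=2,interpolation=cv2.INTER_CUBIC),'c9.png'); to((*k2w(0,-.03),.131),-2.8)
np.savez('w9',K=K,im=im)
E
```

```text
[262 136  14  45 540] [[-0.0125, -0.0434, 0.1464], [-0.007, -0.0266, 0.1483], [-0.0024, -0.0112, 0.1497]]
[249 281  57  12 497] [[-0.0222, -0.1451, 0.1405], [-0.0009, -0.1406, 0.1501], [0.0211, -0.139, 0.1517]]
[254 320  49   8 374] [[-0.0209, -0.1851, 0.1494], [-0.0, -0.1802, 0.1507], [0.0209, -0.176, 0.1517]]
pos [0.4807 0.0085 0.2408] shift [0.0417 0.0008 0.1097] turn -0.0800213494558335 j [-8. 14. 93. -0. 73. -5.] t 42.35 gw 0.0332
```

View pics/c9.png

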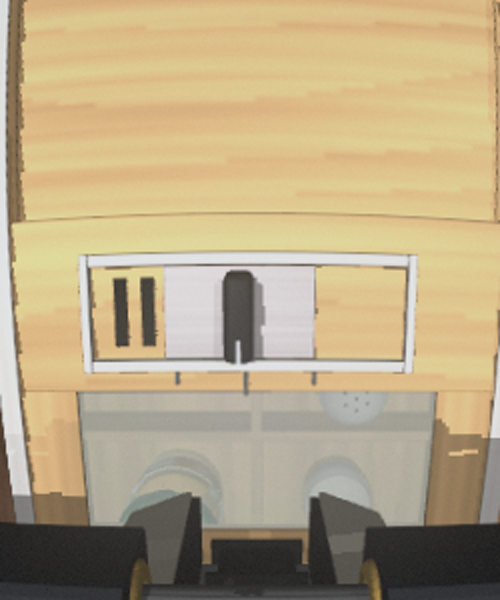

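The catch is back at its original place (cap y -0.185..-0.139), so the hatch is shut. The grip is at crop x≈239 and the middle mark at 245.5, so the vent is about 2.5 mm short. I'll nudge it.

Call:
servo_tool(rows=[[[0.02, -0.0015, 0], [0, 0, 0]], [[0.0215, -0.0015, 0.02], [0, 0, 0]], [[0, 0, 0.03], [0, 0, 0]], [[0, 0, 0.03], [0, 0, 0]], [[0, 0, 0.02], [0, 0, 0]]], jaw=0.6)

```text
t: 42.77
tcp_pos: [0.4786, 0.0503, 0.1385]
eef_rot: [[0.05, 0.999, -0.004], [0.999, -0.05, -0.0], [-0.001, -0.004, -1.0]]
wrist_force: [-0.3, 0.1, -0.9]
grip_width: 0.0548
grip_force: 0.0
```

Call:
servo_tool(rows=[[[0, 0, 0.009], [0, 0, 0]], [[0, 0, 0], [0, 0, 0]], [[0, 0, 0], [0, 0, 0]], [[0, 0, 0], [0, 0, 0]], [[0, 0, 0], [0, 0, 0]]])

```text
t: 43.18
tcp_pos: [0.4812, 0.0506, 0.1339]
eef_rot: [[0.05, 0.999, 0.003], [0.999, -0.05, -0.0], [-0.0, 0.003, -1.0]]
wrist_force: [0.2, -0.2, -0.1]
grip_width: 0.0552
grip_force: 0.0
```

Call:
servo_tool(rows=[[[0, 0, 0], [0, 0, 0]], [[0, 0, 0], [0, 0, 0]], [[0, 0, 0], [0, 0, 0]], [[0, 0, 0], [0, 0, 0]], [[0, 0, 0], [0, 0, 0]]], jaw=0)

```text
t: 43.6
tcp_pos: [0.4803, 0.0508, 0.1327]
eef_rot: [[0.05, 0.999, 0.0], [0.999, -0.05, -0.0], [-0.0, 0.0, -1.0]]
wrist_force: [0.1, 0.1, 0.8]
grip_width: 0.0268
grip_force: 0.0
```

Call:
servo_tool(rows=[[[0, 0, 0], [0, 0, 0]], [[0, 0, 0], [0, 0, 0]], [[0, 0, 0], [0, 0, 0]], [[0, 0, 0], [0, 0, 0]], [[0, 0, 0], [0, 0, 0]]])

```text
t: 44.02
tcp_pos: [0.48, 0.0509, 0.1326]
eef_rot: [[0.05, 0.999, -0.0], [0.999, -0.05, -0.0], [-0.0, -0.0, -1.0]]
wrist_force: [-1.4, 0.5, 0.1]
grip_width: 0.0115
grip_force: 30.0
```

```bash
python3 - <<'E'
from h import *
s=monitor.sense(); print(w2k(s['tcp_pos']),s['wrist_force'],s['grip_width'],s['grip_force'])
to((*k2w(-.0032,-.03),.131))
E
```

```text
[-0.00344526 -0.02933102  0.13258377] [-1.35684613  0.45264073  0.12492952] 0.011517097136305303 30.000305771827698
pos [0.48   0.0509 0.1326] shift [-0.0007  0.0002  0.0016] turn None j [ -3.  21. 102.  -0.  57.  -0.] t 44.02 gw 0.0115
```

Closing has centred the slider at the target. Release, withdraw and check.

Call:
servo_tool(rows=[[[0, 0, 0], [0, 0, 0]], [[0, 0, 0], [0, 0, 0]], [[0, 0, 0], [0, 0, 0]], [[0, 0, 0], [0, 0, 0]], [[0, 0, 0], [0, 0, 0]]], jaw=0.6)

```text
t: 44.43
tcp_pos: [0.4804, 0.0508, 0.1326]
eef_rot: [[0.05, 0.999, 0.0], [0.999, -0.05, -0.0], [-0.0, 0.0, -1.0]]
wrist_force: [-0.0, 0.0, 0.2]
grip_width: 0.0406
grip_force: 0.0
```

Call:
servo_tool(rows=[[[0, 0, -0.02], [0, 0, 0]], [[-0.02, 0.001, -0.03], [0, 0, 0]], [[-0.03, 0.001, -0.04], [0, 0, 0]], [[-0.03, 0.001, -0.04], [0, 0, 0]], [[-0.035, 0.003, 0], [0, 0, 0]]], jaw=1)

```text
t: 44.85
tcp_pos: [0.4832, -0.0549, 0.2558]
eef_rot: [[0.048, 0.999, 0.011], [0.999, -0.048, -0.002], [-0.002, 0.011, -1.0]]
wrist_force: [1.3, -0.1, -0.8]
grip_width: 0.0733
grip_force: 0.0
```

Call:
servo_tool(rows=[[[0, 0, 0], [0, 0, 0]], [[0, 0, 0], [0, 0, 0]], [[0, 0, 0], [0, 0, 0]], [[0, 0, 0], [0, 0, 0]], [[0, 0, 0], [0, 0, 0]]])

```text
t: 45.27
tcp_pos: [0.4804, -0.0533, 0.2487]
eef_rot: [[0.048, 0.999, -0.001], [0.999, -0.048, 0.0], [0.0, -0.001, -1.0]]
wrist_force: [0.2, 0.4, 0.2]
grip_width: 0.0915
grip_force: 0.0
```

```bash
python3 - <<'E'
from h import *
im,d,W,ci=wcloud(); K=w2k(W)
save(cv2.resize(im[20:290,170:390],None,fx=2.2,fy=2.2,interpolation=cv2.INTER_CUBIC),'c10.png')
H=K[...,2]
m=(im.astype(int).sum(2)<250)&(abs(K[...,0])<.07)&(H>.14)&(H<.157)&(K[...,1]>-.2)&(K[...,1]<.02)
n,l,st,c=cv2.connectedComponentsWithStats(m.astype(np.uint8))
for i in range(1,n):
    if st[i,4]>30:
        q=K[l==i]; print(st[i],np.percentile(q,[3,50,97],axis=0).round(4).tolist())
b=(im.astype(int).sum(2)>200)&(abs(K[...,0])<.035)&(abs(K[...,0])>.0235)&(H>.126)&(H<.148)&(K[...,1]<-.145)&(K[...,1]>-.178)
print('buttons x',np.percentile(K[b][:,0],[2,98]))
E
```

```text
[264  60  14  44 429] [[-0.0085, -0.045, 0.1464], [-0.0015, -0.0283, 0.1483], [0.0017, -0.012, 0.1497]]
[ 244  214   63   53 2785] [[-0.0218, -0.1832, 0.1451], [0.0, -0.1595, 0.1506], [0.0219, -0.1395, 0.1518]]
buttons x [-0.02764206  0.028015  ]
```

View pics/c10.png

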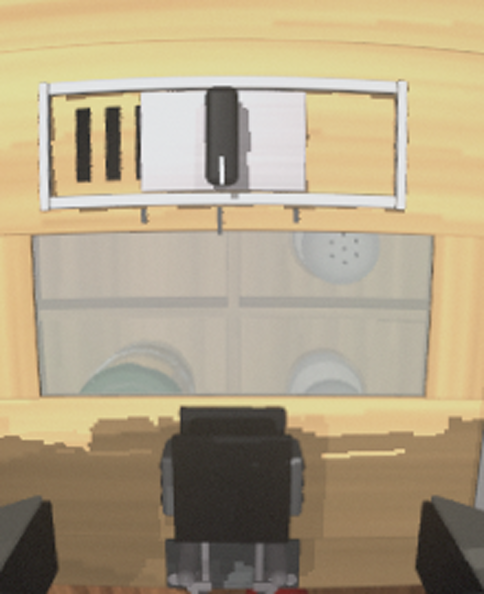

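The grip is within about 1.5 mm of the middle mark (crop x 222 against 220). The catch is at its shut position, both buttons are out at ±28 mm, and the arm is clear. Handing in.

```bash
python3 -c "
from h import *
print(workorder.job_done())"
```

```text
the job is handed in; nothing more can be done
None
```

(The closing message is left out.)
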